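# Hold-to-run lid of the sample mill

## Task

First swing the hook latch with the red knob shut across the white mill's collecting drawer, until it rests in its spring catch. Then take the loose metal lid by its orange grip bar, lower its two lugs through the two gaps in the mill's chamber, push it down against the sprung ring until it is fully home on the chamber rim, and turn it clockwise (seen from above) about a quarter turn against the return spring to its stop. The mill runs only while its lid is held, so finish holding: lid still gripped, pressed fully home and turned to the stop, latch still shut, the other things on the bench not shifted.

Things in the scene. Friction and masses are not known exactly. Their poses are not given: they have to be found in the camera images.
- chamber: Round steel chamber on the deck of the white mill (housing 170 x 200 x 85 mm tall, fixed). Origin on the chamber axis at deck height, 85 mm above the bench, z up. Rim at z = 50 mm, with an 8 mm thick lip, inner diameter 63 mm. The lip has two gaps 20 mm wide, out to diameter 81 mm, on the chamber's +x and -x axis (red marks on ring and collar)..
- chamber_rim (a point): Centre of the chamber's rim, 135 mm above the bench. Under the lip the lid's lugs can turn only clockwise seen from above, 80 deg (1.40 rad) from the gaps to a solid stop (green marks on the collar). A black sprung ring, outer diameter 105 mm, stands round it, its free top 12 mm above the rim. The housing's front faces -x of a frame 40 deg clockwise of the chamber's.
- lid: Loose aluminium lid, about 240 g, upright. Origin at the centre of its underside, z up. Plug diameter 60 mm, z = 0 to 28 mm, foot chamfered. Two lugs along the lid's +x and -x, reaching 37 mm from the axis, 14 mm wide, z = 4 to 12 mm. Flange diameter 100 mm, z = 28 to 36 mm. Fully home (flange on the rim) its origin is 22 mm above the chamber's; below 30 mm the lugs are under the lip and can turn.
- lid_grip (a point): Centre of the top face of the lid's orange grip bar, 70 mm above the lid's underside. The bar runs along the lid's x axis, in line with the two lugs: 66 mm long, 20 mm wide, 34 mm tall above the flange. The lid is the same after a half turn.
- seal_ring (a joint): How far the black sprung ring is pressed down, m: 0 free, 0.012 with the lid fully home. The lid's flange meets it with the lid 12 mm above fully home; it pushes back with 4 N at first and 9.5 N fully home.
- run_dogs (a joint): Angle of the two spring dogs under the lip that the lugs push round, rad: 0 at rest, about 0.87 with the lid at its stop (a brass pointer over the collar turns with them). The lugs meet them after about 30 deg of turning; the return spring then resists with 0.06 N m, rising to 0.15 N m at the stop, and turns the lid back if let go.
- latch (a joint): Angle of the hook latch, rad: 0 shut in its catch across the drawer front; grows as it swings open, clockwise seen from above, up to 1.9. It stays where it is left. Starts open, between 1.1 and 1.7.
- latch_knob (a point): Centre of the top face of the latch's upright red knob: diameter 14 mm, 44 mm tall, top 122 mm above the bench. It stands on the tip of the flat latch arm, 70 mm from the pivot, and moves on a level arc about it. When shut, the steel keeper beside it reaches 90 mm above the bench; the deck behind it is 85 mm high.
- latch_hinge (a point): Point on the latch's upright pivot axis, at the height of the arm's top (78 mm above the bench), at the left front corner of the mill. Closing turns the arm counter-clockwise seen from above. A spring ball in the keeper resists with about 4 N at the knob in the last 0.4 rad, then snaps behind the arm and holds it shut.
- sample_jar: Bystander: plastic jar with blue cap, diameter 60, 74 mm tall, upright; origin at the centre of its underside.
- second_jar: Bystander: plastic jar with blue cap, diameter 60, 74 mm tall, upright; origin at the centre of its underside.
- cleaning_brush: Bystander: wooden brush lying on the bench, 140 x 22 x 14 mm; origin at the centre of its underside.
- stop_timer: Bystander: small white timer, 52 x 60 x 19 mm, lying flat; origin at the centre of its underside.

How it is judged:
By the outcome, as a careful person would: the job done as asked, in the order asked, and still so for the second after the job is handed in, while the arm keeps its last pose, push and grip.
It also fails if it takes over 58 s, if anything falls off the work surface, if the arm or the gripper's body presses on something with over 40 N, if the wrist force passes 120 N, or if a joint passes its speed limit or range.

## Robot

A 7-joint arm with a two-finger parallel gripper is mounted at the origin on a cart in front of the work surface, level with it; the furniture and walls round the work are solid. World frame = base frame: x ahead of the robot, y to its left, z up, the work surface at z = 0. Lengths are in mm, angles in rad, forces in N, time in s.
With the tool pointing down it reaches from about 425 to 875 mm from the base axis. Payload 4.7 kg.
Tool frame: the origin (TCP) lies midway between the tips of the shut fingers; the grasp point (between the pads) lies 19 mm behind it; z points along the fingers, y is the line along which they close (so a half turn about z gives the same grasp; the last joint's range is limited). The gripper opens to 85 mm and grips with 20 to 120 N. Pads are 22 mm wide; open, the fingers measure 114 mm over their backs; the gripper's body (76 mm by 85 mm) begins 54 mm behind the grasp point. The pads swing forward as they close: fully open they stand 13 mm farther back than shut.
Start: joints at [-1.227, 0.321, -0.07, 1.45, 0.023, 1.371, -0.057], TCP at [210.534, 614.982, 208.449] pointing down, gripper open.
Joint ranges: [-2.86, 2.86], [-0.3, 2.09], [-1.38, 1.24], [0.06, 2.45], [-1.56, 4.7], [0.09, 2.05], [-2.69, 2.69]. Speed limits (rad/s): [2.57, 2.57, 3.14, 3.14, 3.14, 3.14, 3.14].

## Interface

Orientations are given as a 3x3 rotation matrix whose columns are the frame's x, y, z axes.
In Python, from cell import readout, vision, env, boxes_of, silhouettes, pinpoint gives the robot as it stands.
- The arm moves only by the tool arm_command, never from a script. Its argument "targets" is a list of rows, each an object with "translation": the shift along the tool's x, y, z in cm, a list of three; "rotation": the turn, a rotation vector about the tool's x, y, z in rad, a list of three; "jaw": the opening, from -1 (shut) to 1 (fully open). A call has 1 to 12 rows; each row is the pose to reach, as a shift and turn from the pose commanded when the call began, along the tool's axes at that moment; what a row does not reach only later rows make up. A row lasts 1/12 s, in which the tool goes at most 41.7 mm and 7.16 degrees, less where a joint would pass 70% of its speed; a pose out of reach is approached as far as the arm can. A call with a gripper value outside its range is refused whole. The fingers move at their own pace and stop on an object; "squeeze" is the grip in N (left out, the last holds). Time passes only in rows, so rows that repeat a pose let the fingers close. It gives the time, the measured TCP pose, the force, the opening and the grip force at its end, in the units of the state.
- readout.read_state(): the state, without advancing time (a new reading comes with each control period).
- vision.camera(name): name is "scene" or "top"; returns a dict with "pixels" (420x560x3 uint8, blue, green, red), "depth" (420x560 float32, mm along the optical axis (not along the pixel's ray), 0 where there is no reading), "vertical_fov" (degrees; the focal length in pixels is half the picture's height over the tangent of half this angle, whatever the lens; pixels are square), "cx", "cy" (the principal point, pixels), "D" ([k1, k2, p1, p2, k3] as OpenCV has them; the pictures are not rectified), "origin" and "rotation" of the camera in the world. Camera axes: x right, y down, z forward; pixel columns grow to the right and rows downward; lengths in mm; the calibration is good to about 2 mm. A picture is of the moment at which its call begins.
- env.finish_job(): hands the job in; it is judged then, once.
Trained networks look in the newest picture that a camera, given by its name, has taken for a name from the list of things; names that differ only in an ending like _2 or _b are one class to them, and where a whole thing is asked for, a point or a joint stands for the part that bears it (a point fixed in the world has none). Each returns a list of dicts, best first, with "conf" (0 to 1); they miss things now and then, are a little off and sometimes report something else, mostly with a low value. They report only what shows in the picture. A call takes as long as a camera call.
- boxes_of(camera, target): "at" ([x, y, z] in mm, in world coordinates, good to about 4 mm: the middle of the surface that is visible of it).
- silhouettes(camera, target): "mask" (420x560 bool, what is visible of it).
- pinpoint(camera, target): "at" ([x, y, z] in mm, in world coordinates, good to about 4 mm: a listed point, or the origin of a listed thing).
The state is a dict: "clock": time; "qpos": joint angles; "qvel": joint speeds; "effort": joint torques, N m; "tcp_pos": TCP position; "ee_rot": TCP orientation; "force": force on the tool from outside, world axes, zero at the start; "wrist_torque": the same for the moment, N m; "opening": opening from 0.0 (shut) to 1.0 (fully open); "gripper_force": force on a finger pad.
Only numpy, scipy, OpenCV 4.12 (cv2) and the standard library are available. Lean on these libraries where they do the work, as an engineer would, in place of code of your own. Each camera call takes 0.05 s, during which the arm holds its last target. There are 200 camera calls.

## Working session

There is one attempt and no reset: what is moved stays moved. The work goes in short steps, Python scripts to look and compute and a tool call to move; the robot and the scene stay as the last step left them, time stands still between calls to the robot, and variables do not carry over. Pictures are saved under pics/ and viewed, at most 10 in all, crops included, and the job is handed in when it is done.

Besides the shell and the picture viewer there is one more tool, called after "Call:" as name(argument=value, ...) on one line, values as JSON. arm_command: Moves the arm, as the interface text tells. Its arguments: {"type":"object","properties":{"targets":{"type":"array"},"squeeze":{"type":"number"}},"required":["targets"]}

```bash
ls; mkdir -p pics; cat > h.py <<'E'
import numpy as np, cv2, json
from cell import readout, vision, env, boxes_of, silhouettes, pinpoint
def K(c):
    f=210/np.tan(np.radians(c["vertical_fov"])/2)
    return np.array([[f,0,c["cx"]],[0,f,c["cy"]],[0,0,1.]])
def world(c,uv,depth=None,z=None):
    """pixels -> world, by depth picture or by plane z"""
    uv=np.atleast_2d(np.array(uv,float)); n=cv2.undistortPoints(uv[:,None],K(c),np.array(c["D"]))[:,0]
    r=np.c_[n,np.ones(len(n))]; R=np.array(c["rotation"]); o=np.array(c["origin"])
    if z is None:
        d=np.array([c["depth"][int(round(v)),int(round(u))] for u,v in uv]) if depth is None else depth
        return (r*np.reshape(d,(-1,1)))@R.T+o
    w=r@R.T; return o+w*((z-o[2])/w[:,2])[:,None]
def cloud(c):
    v,u=np.mgrid[0:420,0:560]; P=world(c,np.c_[u.ravel(),v.ravel()],c["depth"].ravel()).reshape(420,560,3)
    P[c["depth"]<=0]=np.nan; return P
E
python3 - <<'E'
from h import *
for n in("scene","top"):
    c=vision.camera(n); cv2.imwrite(f"pics/{n}0.png",c["pixels"]); print(n,np.round(c["origin"]),np.round(c["rotation"],2).tolist(),c["vertical_fov"])
    for t in ("chamber_rim","lid","lid_grip","latch_knob","latch_hinge","chamber","sample_jar","second_jar","cleaning_brush","stop_timer"):
        print(t,[(np.round(d["at"]).tolist(),round(d["conf"],2)) for d in pinpoint(n,t)][:3])
s=readout.read_state(); print({k:np.round(v,3).tolist() for k,v in s.items()})
E
```

```text
pics
scene [-425. -840. 1079.] [[0.67, -0.44, 0.6], [-0.74, -0.41, 0.53], [0.01, -0.8, -0.6]] 44.28195546537425
chamber_rim [([618.0, -130.0, 130.0], 0.79)]
lid [([425.0, 171.0, 1.0], 0.71)]
lid_grip [([430.0, 170.0, 73.0], 0.78)]
latch_knob [([423.0, -84.0, 125.0], 0.73)]
latch_hinge []
chamber [([619.0, -127.0, 84.0], 0.79)]
sample_jar [([493.0, -328.0, 4.0], 0.59)]
second_jar [([381.0, -356.0, -2.0], 0.58), ([422.0, -84.0, 121.0], 0.33)]
cleaning_brush [([411.0, 374.0, -2.0], 0.51)]
stop_timer [([368.0, 35.0, -4.0], 0.52)]
top [ 271.   -4. 1502.] [[0.02, -0.99, 0.17], [-1.0, -0.03, -0.01], [0.01, -0.17, -0.99]] 46.416749340589824
chamber_rim []
lid [([426.0, 168.0, -0.0], 0.57)]
lid_grip [([423.0, 169.0, 70.0], 0.73)]
latch_knob [([421.0, -86.0, 126.0], 0.41)]
latch_hinge [([489.0, -74.0, 76.0], 0.84), ([358.0, 31.0, -2.0], 0.7)]
chamber [([620.0, -130.0, 86.0], 0.95)]
sample_jar [([500.0, -331.0, -2.0], 0.63)]
second_jar [([380.0, -360.0, -0.0], 0.66)]
cleaning_brush [([409.0, 373.0, -1.0], 0.48)]
stop_timer [([361.0, 33.0, 0.0], 0.84), ([409.0, 375.0, -0.0], 0.5)]
{'clock': 1.1, 'qpos': [-1.227, 0.321, -0.07, 1.45, 0.023, 1.371, -0.057], 'qvel': [0.001, 0.001, -0.001, -0.001, 0.0, -0.002, 0.0], 'effort': [-0.0, -49.342, -0.382, -31.457, 0.013, 0.002, 0.0], 'tcp_pos': [210.519, 614.995, 208.47], 'ee_rot': [[-0.946, 0.324, 0.0], [0.324, 0.946, 0.0], [-0.0, 0.0, -1.0]], 'force': [-0.036, 0.312, -0.116], 'wrist_torque': [0.008, -0.066, 0.02], 'gripper_force': 0.0, 'opening': 1.002}
```

View pictures.

View pics/scene0.png

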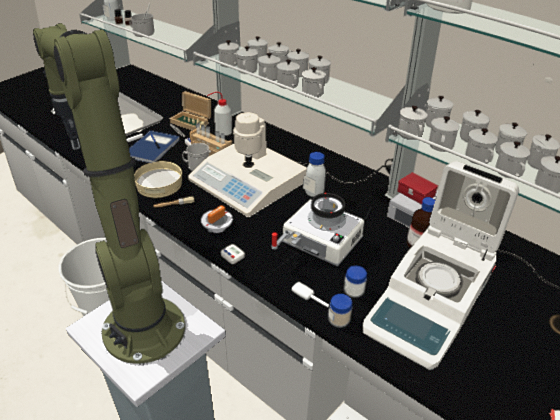

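```bash
python3 - <<'E'
from h import *
im=cv2.imread("pics/top0.png"); cv2.imwrite("pics/top0c.png",cv2.resize(im[20:320,100:500],None,fx=2,fy=2,interpolation=cv2.INTER_CUBIC))
E
```

```text
(no output)
```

View pics/top0c.png

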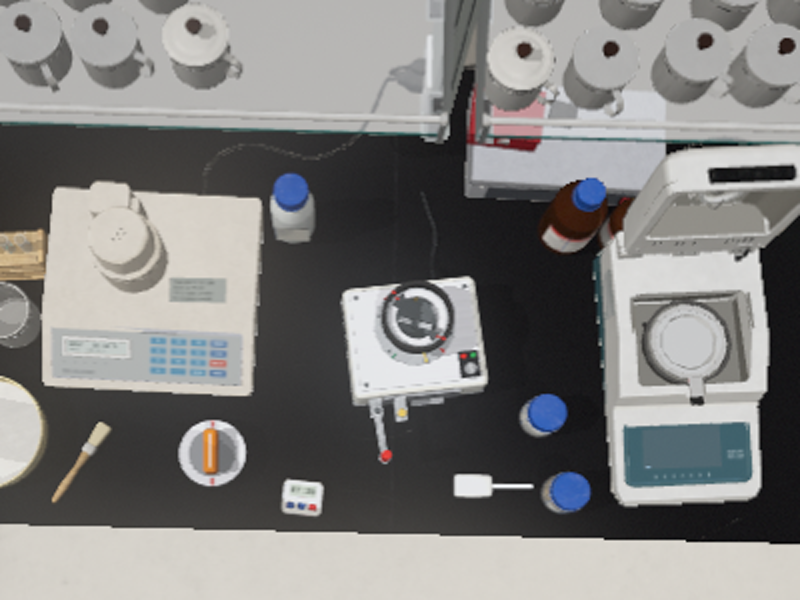

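Scene: knob at scene pixel (274,240), mill chamber (327,210), lid (216,218). In the top crop the latch is open, pointing at the robot (pivot (375,410), knob (385,455), keeper (402,408)). The red marks at about (392,294) and (443,338) give a gap axis of about 49°. The lid is at (211,452), with its bar nearly along world x.

```bash
cat > meas.py <<'E'
from h import *
def circ(p):
    A=np.c_[2*p,np.ones(len(p))]; s=np.linalg.lstsq(A,(p**2).sum(1),rcond=None)[0]; return s[:2],np.sqrt(s[2]+s[:2]@s[:2])
def rect(p):
    r=cv2.minAreaRect(p.astype(np.float32)); return np.round(r[0],1),np.round(r[1],1),round(r[2],1)
if __name__=="__main__":
  for n in("scene","top"):
    c=vision.camera(n); P=cloud(c); h=cv2.cvtColor(c["pixels"],cv2.COLOR_BGR2HSV); H,S,V=[h[...,i].astype(int) for i in range(3)]
    def near(x,y,r,z0,z1): return (np.hypot(P[...,0]-x,P[...,1]-y)<r)&(P[...,2]>z0)&(P[...,2]<z1)
    print("==",n)
    # lid
    m=near(426,169,70,60,80)&(H<25)&(S>100); q=P[m]; print("bar",m.sum(),rect(q[:,:2]),q.mean(0).round(1),np.median(q[:,2]))
    u=q[:,:2]-q[:,:2].mean(0); w=np.linalg.svd(u,full_matrices=False)[2][0]; print(" yaw",np.degrees(np.arctan2(w[1],w[0])))
    m=near(426,169,70,30,42); q=P[m]; print("flange",m.sum(),cv2.minEnclosingCircle(q[:,:2].astype(np.float32)),np.median(q[:,2]))
    # knob
    m=near(422,-85,25,60,135)&((H<10)|(H>170))&(S>120); q=P[m]; print("knob",m.sum(),q.mean(0).round(1),q.min(0).round(1),q.max(0).round(1))
    t=q[q[:,2]>118]; print(" top",len(t),t.mean(0).round(1) if len(t) else "")
    # ring
    m=near(619,-130,70,140,155); q=P[m]; print("ring",m.sum(),cv2.minEnclosingCircle(q[:,:2].astype(np.float32)),rect(q[:,:2]),np.median(q[:,2]))
    # deck
    m=near(600,-130,150,80,90)&(S<60)&(V>120); q=P[m]; print("deck",m.sum(),rect(q[:,:2]),np.median(q[:,2]))
    # red marks
    m=near(619,-130,75,80,155)&((H<8)|(H>172))&(S>110)
    k,l,st,ce=cv2.connectedComponentsWithStats(m.astype(np.uint8)); 
    for i in range(1,k):
        if st[i,4]>1: w=P[l==i].mean(0); print(" red",st[i,4],w.round(1),np.degrees(np.arctan2(w[1]+130,w[0]-619)).round(1))
    # latch arm
    m=near(460,-80,60,70,84); q=P[m]; print("arm",m.sum(),rect(q[:,:2]) if m.sum()>3 else "")
E
python3 meas.py
```

```text
== scene
bar 100 (array([424.6, 167.3]), array([68.2, 22.6]), 1.5) [422.1 165.9  68.2] 68.3677302568251
 yaw -176.8140729758236
flange 320 ((420.05377197265625, 170.21273803710938), 53.588924407958984) 36.98844281451272
knob 64 [416.9 -89.8 105.6] [410.4 -95.7  81.1] [424.6 -81.2 125.3]
 top 17 [418.5 -88.2 121.6]
ring 264 ((615.0946044921875, -126.49681091308594), 55.3585090637207) (array([ 615.1, -128.2]), array([108.6, 100.5]), 38.3) 146.30892527324482
deck 1309 (array([ 576.9, -135.1]), array([209.4, 203.2]), 11.7) 85.32912146420472
 red 4 [650.6 -91.2 146.9] 50.8
 red 5 [ 583.2 -164.7  148.8] -135.9
 red 2 [ 583.1 -167.5   88.8] -133.7
arm 177 (array([470. , -93.9]), array([109.8,  65.7]), 19.7)
== top
bar 100 (array([426.7, 170. ]), array([65.4, 15.9]), 2.5) [425.9 169.7  68.9] 68.67457519668676
 yaw -177.461838038554
flange 652 ((427.04571533203125, 169.86990356445312), 51.19542694091797) 36.48001568320956
knob 23 [420.9 -86.8 118.2] [415.  -92.6  77.9] [428.7 -81.3 129.9]
 top 17 [421.7 -87.7 123.5]
ring 299 ((618.7354125976562, -128.68478393554688), 52.7440185546875) (array([ 618.6, -127.6]), array([103.8, 103.1]), 46.6) 146.29618417092934
deck 1974 (array([ 577.7, -133.1]), array([218., 196.]), 7.8) 84.77641037336878
 red 4 [653.1 -91.9 145.1] 48.1
 red 2 [646.8 -98.8 131. ] 48.3
 red 2 [ 596.4 -159.1  112.5] -127.8
 red 4 [ 587.3 -163.8  146.3] -133.1
arm 173 (array([472.1, -93.9]), array([105.3,  61.9]), 20.4)
```

```bash
cat >> h.py <<'E'
from scipy.spatial.transform import Rotation as Ro
def pose(yaw): 
    a=np.radians(yaw); x=np.array([np.cos(a),np.sin(a),0]); z=np.array([0,0,-1.]); return np.c_[x,np.cross(z,x),z]
def to(xyz,yaw,s=None):
    s=s or readout.read_state(); R=np.array(s["ee_rot"])
    t=R.T@(np.array(xyz,float)-s["tcp_pos"])/10; r=Ro.from_matrix(R.T@pose(yaw)).as_rotvec()
    print(np.round(xyz),yaw,"T",np.round(t,2).tolist(),"R",np.round(r,3).tolist())
E
python3 - <<'E'
from h import *
to((440,300,230),90);to((450,120,230),50);to((421,-87.5,200),10.7)
E
```

```text
[440 300 230] 90 T [-31.91, -22.37, -2.15] R [0.0, 0.0, 1.241]
[450 120 230] 50 T [-38.68, -39.08, -2.16] R [0.0, -0.0, 1.939]
[421. -88. 200.] 10.7 T [-42.66, -59.65, 0.84] R [0.0, -0.0, 2.625]
```

Call:
arm_command(targets=[{"translation": [-31.9, -22.4, -2.2], "rotation": [0, 0, 1.24], "jaw": -0.4}, {"translation": [-31.9, -22.4, -2.2], "rotation": [0, 0, 1.24], "jaw": -0.4}, {"translation": [-31.9, -22.4, -2.2], "rotation": [0, 0, 1.24], "jaw": -0.4}, {"translation": [-31.9, -22.4, -2.2], "rotation": [0, 0, 1.24], "jaw": -0.4}, {"translation": [-31.9, -22.4, -2.2], "rotation": [0, 0, 1.24], "jaw": -0.4}, {"translation": [-31.9, -22.4, -2.2], "rotation": [0, 0, 1.24], "jaw": -0.4}, {"translation": [-31.9, -22.4, -2.2], "rotation": [0, 0, 1.24], "jaw": -0.4}, {"translation": [-31.9, -22.4, -2.2], "rotation": [0, 0, 1.24], "jaw": -0.4}, {"translation": [-31.9, -22.4, -2.2], "rotation": [0, 0, 1.24], "jaw": -0.4}, {"translation": [-31.9, -22.4, -2.2], "rotation": [0, 0, 1.24], "jaw": -0.4}, {"translation": [-31.9, -22.4, -2.2], "rotation": [0, 0, 1.24], "jaw": -0.4}, {"translation": [-31.9, -22.4, -2.2], "rotation": [0, 0, 1.24], "jaw": -0.4}])

```text
clock: 2.2
tcp_pos: [440.3, 299.2, 230.7]
ee_rot: [[-0.0, 1.0, 0.0], [1.0, 0.0, 0.001], [0.001, 0.0, -1.0]]
force: [-0.4, 0.4, -0.3]
opening: 0.301
gripper_force: 0.0
```

```bash
python3 - <<'E'
from h import *
print(readout.read_state()["clock"])
to((450,120,220),50);to((421,-87.5,180),10.7)
E
```

```text
2.2
[450 120 220] 50 T [-17.92, 0.97, 1.06] R [-0.0, -0.001, 0.698]
[421. -88. 180.] 10.7 T [-38.67, -1.93, 5.03] R [-0.001, -0.001, 1.384]
```

Call:
arm_command(targets=[{"translation": [-17.9, 1.0, 1.0], "rotation": [0, 0, 0.7], "jaw": -0.4}, {"translation": [-17.9, 1.0, 1.0], "rotation": [0, 0, 0.7], "jaw": -0.4}, {"translation": [-17.9, 1.0, 1.0], "rotation": [0, 0, 0.7], "jaw": -0.4}, {"translation": [-17.9, 1.0, 1.0], "rotation": [0, 0, 0.7], "jaw": -0.4}, {"translation": [-38.7, -1.9, 5.0], "rotation": [0, 0, 1.384], "jaw": -0.4}, {"translation": [-38.7, -1.9, 5.0], "rotation": [0, 0, 1.384], "jaw": -0.4}, {"translation": [-38.7, -1.9, 5.0], "rotation": [0, 0, 1.384], "jaw": -0.4}, {"translation": [-38.7, -1.9, 5.0], "rotation": [0, 0, 1.384], "jaw": -0.4}, {"translation": [-38.7, -1.9, 5.0], "rotation": [0, 0, 1.384], "jaw": -0.4}, {"translation": [-38.7, -1.9, 5.0], "rotation": [0, 0, 1.384], "jaw": -0.4}, {"translation": [-38.7, -1.9, 5.0], "rotation": [0, 0, 1.384], "jaw": -0.4}, {"translation": [-38.7, -1.9, 5.0], "rotation": [0, 0, 1.384], "jaw": -0.4}])

```text
clock: 3.2
tcp_pos: [421.2, -86.6, 180.4]
ee_rot: [[0.983, 0.185, 0.0], [0.185, -0.983, 0.001], [0.0, -0.001, -1.0]]
force: [0.5, -0.0, -0.0]
opening: 0.299
gripper_force: 0.0
```

```bash
python3 - <<'E'
from h import *
c=vision.camera("scene"); cv2.imwrite("pics/s1.png",cv2.resize(c["pixels"][120:270,200:400],None,fx=4,fy=4,interpolation=cv2.INTER_CUBIC))
to((421,-87.5,97),10.7)
E
```

```text
[421. -88.  97.] 10.7 T [-0.08, 0.16, 8.35] R [-0.0, -0.0, 0.006]
```

View pics/s1.png

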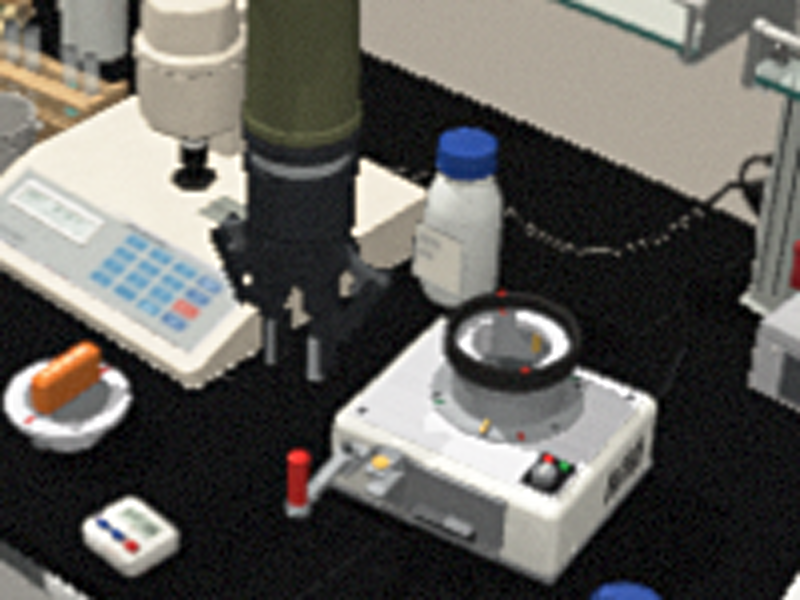

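The open fingers (crop (270,365) and (316,378)) straddle the knob at (298,460). I'll descend over it.

Call:
arm_command(targets=[{"translation": [-0.1, 0.15, 3], "rotation": [0, 0, 0], "jaw": -0.4}, {"translation": [-0.1, 0.15, 6], "rotation": [0, 0, 0], "jaw": -0.4}, {"translation": [-0.1, 0.15, 7.5], "rotation": [0, 0, 0], "jaw": -0.4}, {"translation": [-0.1, 0.15, 8.3], "rotation": [0, 0, 0], "jaw": -0.4}, {"translation": [-0.1, 0.15, 8.3], "rotation": [0, 0, 0], "jaw": -0.4}, {"translation": [-0.1, 0.15, 8.3], "rotation": [0, 0, 0], "jaw": -0.4}])

```text
clock: 3.75
tcp_pos: [421.2, -87.9, 97.9]
ee_rot: [[0.982, 0.191, 0.0], [0.191, -0.982, -0.0], [0.0, 0.0, -1.0]]
force: [-0.8, 0.3, 1.1]
opening: 0.301
gripper_force: 0.0
```

```bash
python3 - <<'E'
from h import *
c=vision.camera("scene"); cv2.imwrite("pics/s2.png",cv2.resize(c["pixels"][190:270,230:350],None,fx=6,fy=6,interpolation=cv2.INTER_CUBIC))
E
```

```text
(no output)
```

View pics/s2.png

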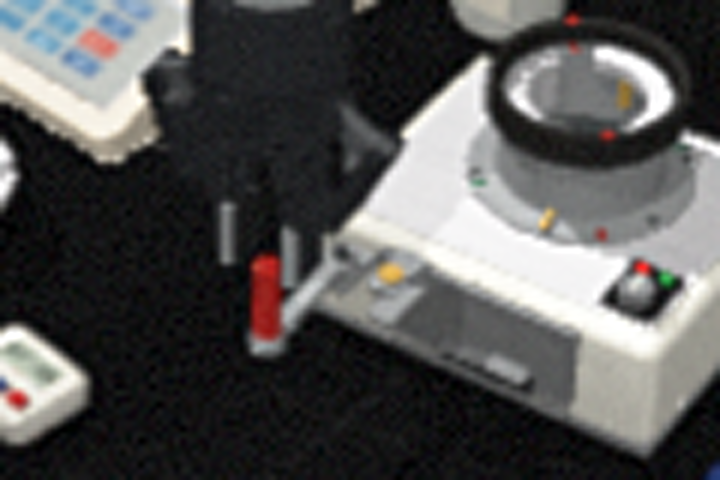

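```bash
cat >> h.py <<'E'
def proj(c,p):
    R=np.array(c["rotation"]); q=(np.atleast_2d(np.array(p,float))-c["origin"])@R
    return cv2.projectPoints(q,np.zeros(3),np.zeros(3),K(c),np.array(c["D"]))[0][:,0]
E
python3 - <<'E'
from h import *
c=vision.camera("scene"); s=readout.read_state(); R=s["ee_rot"]=np.array(s["ee_rot"]); t=np.array(s["tcp_pos"])
f=lambda p:((proj(c,p)-[230,190])*6).round(0).tolist()
print("knob top/bot",f([(421,-87.5,122),(421,-87.5,78)]),f([(418.5,-88,122),(418.5,-88,78)]))
for dz in (0,5,10): print(dz,f([t+R[:,0]*a+R[:,1]*b+[0,0,dz] for a,b in((-11,-12.75),(11,-12.75),(-11,12.75),(11,12.75),(-11,27),(-11,-27))]))
P=cloud(c); 
for (u,v) in ((227,240),(227,225),(290,255),(290,240),(290,275),(266,290),(266,310)): 
    print((u,v),P[int(190+v/6),int(230+u/6)].round(1))
E
```

```text
knob top/bot [[267.0, 264.0], [266.0, 333.0]] [[264.0, 267.0], [263.0, 336.0]]
0 [[234.0, 304.0], [258.0, 279.0], [280.0, 323.0], [303.0, 297.0], [305.0, 333.0], [209.0, 294.0]]
5 [[234.0, 296.0], [258.0, 271.0], [280.0, 315.0], [303.0, 289.0], [305.0, 325.0], [209.0, 286.0]]
10 [[234.0, 288.0], [258.0, 263.0], [280.0, 307.0], [303.0, 281.0], [305.0, 317.0], [209.0, 278.0]]
(227, 240) [404.  -74.2 139.6]
(227, 225) [404.5 -73.7 150.1]
(290, 255) [ 411.4 -109.4  147.7]
(290, 240) [ 414.3 -106.7  151.7]
(290, 275) [ 413.4 -107.8  134.5]
(266, 290) [415.9 -90.6 111.7]
(266, 310) [415.7 -90.9 100.7]
```

```bash
python3 - <<'E'
from h import *
c=vision.camera("scene"); P=cloud(c)
m=(np.hypot(P[...,0]-421,P[...,1]+87)<60)&(P[...,2]>90)&(P[...,2]<165)
for v in range(225,250):
    print(v,[(u,*P[v,u].round(0).astype(int)) for u in range(262,284,2) if m[v,u]])
E
```

```text
225 [(266, np.int64(408), np.int64(-67), np.int64(151)), (268, np.int64(408), np.int64(-74), np.int64(156)), (270, np.int64(415), np.int64(-76), np.int64(152)), (272, np.int64(427), np.int64(-72), np.int64(143))]
226 [(266, np.int64(409), np.int64(-66), np.int64(146)), (268, np.int64(406), np.int64(-76), np.int64(154)), (270, np.int64(415), np.int64(-76), np.int64(149)), (272, np.int64(423), np.int64(-76), np.int64(144))]
227 [(266, np.int64(408), np.int64(-67), np.int64(144)), (268, np.int64(409), np.int64(-73), np.int64(147)), (270, np.int64(417), np.int64(-74), np.int64(143)), (272, np.int64(421), np.int64(-78), np.int64(143)), (282, np.int64(420), np.int64(-116), np.int64(165))]
228 [(266, np.int64(408), np.int64(-67), np.int64(141)), (268, np.int64(409), np.int64(-73), np.int64(143)), (270, np.int64(416), np.int64(-75), np.int64(140)), (272, np.int64(426), np.int64(-73), np.int64(133)), (278, np.int64(413), np.int64(-108), np.int64(161)), (280, np.int64(415), np.int64(-114), np.int64(163)), (282, np.int64(425), np.int64(-112), np.int64(156))]
229 [(266, np.int64(406), np.int64(-
[... 2927 characters left out ...]
 np.int64(-87), np.int64(105)), (274, np.int64(415), np.int64(-92), np.int64(106)), (276, np.int64(425), np.int64(-90), np.int64(98))]
241 [(272, np.int64(414), np.int64(-85), np.int64(98)), (274, np.int64(416), np.int64(-91), np.int64(100)), (276, np.int64(424), np.int64(-92), np.int64(96))]
242 [(272, np.int64(413), np.int64(-85), np.int64(95)), (274, np.int64(416), np.int64(-91), np.int64(97)), (276, np.int64(420), np.int64(-95), np.int64(97))]
243 [(272, np.int64(413), np.int64(-86), np.int64(92)), (274, np.int64(415), np.int64(-92), np.int64(94)), (276, np.int64(422), np.int64(-93), np.int64(91))]
244 [(274, np.int64(413), np.int64(-94), np.int64(93))]
245 []
246 []
247 []
248 []
249 []
```

```bash
python3 - <<'E'
from h import *
c=vision.camera("scene"); P=cloud(c)
for v in range(234,248): print(v,[(u,c["pixels"][v,u].tolist(),round(float(c["depth"][v,u])),round(float(P[v,u,2]))) for u in (267,268,279,280)])
s=readout.read_state(); print(s["opening"],s["tcp_pos"],s["qpos"])
E
```

```text
234 [(267, [27, 24, 26], 1671, -2), (268, [33, 33, 29], 1667, 1), (279, [93, 91, 88], 1456, 138), (280, [45, 42, 43], 1458, 136)]Traceback (most recent call last):
  File "<stdin>", line 3, in <module>
ValueError: cannot convert float NaN to integer
```

```bash
python3 - <<'E'
from h import *
c=vision.camera("scene"); P=cloud(c); t=vision.camera("top"); Q=cloud(t)
for v in range(230,248): print(v,[(u,int(c["pixels"][v,u].mean()),P[v,u,2].round(0)) for u in range(264,286)][::1] if 0 else ' '.join(f"{int(c['pixels'][v,u].mean())}/{P[v,u,2]:.0f}" for u in range(264,286)))
cv2.imwrite("pics/s3.png",np.hstack([cv2.resize(c["pixels"][205:255,250:300],None,fx=8,fy=8,interpolation=cv2.INTER_NEAREST),cv2.resize(t["pixels"][200:270,240:310],(400,400),interpolation=cv2.INTER_CUBIC)]))
E
```

```text
230 23/-1 17/2 37/131 121/140 102/139 52/138 25/131 19/128 25/124 21/2 14/-2 13/-0 28/-0 96/150 126/154 95/150 49/152 30/156 24/154 39/148 124/59 126/69
231 13/2 16/3 40/-2 118/137 106/135 55/133 24/131 21/131 15/-2 19/0 15/3 16/3 30/3 92/150 125/151 94/149 51/149 30/154 20/149 47/143 151/83 115/80
232 10/3 11/3 30/-2 117/130 105/135 50/129 14/127 17/124 28/-1 35/2 41/-1 31/5 32/5 92/141 123/145 95/142 46/143 30/149 19/143 50/141 157/80 118/78
233 13/1 16/1 26/6 86/129 84/128 49/131 9/123 16/3 58/5 80/120 84/123 76/123 62/-2 95/144 125/144 94/141 44/142 27/144 25/136 63/138 157/78 158/79
234 14/1 10/-1 17/2 24/2 20/3 19/120 12/1 38/-0 97/121 96/124 85/122 85/124 82/124 104/138 125/140 93/138 47/141 29/139 51/136 124/74 169/78 173/80
235 13/3 20/-1 17/-1 11/4 19/2 10/2 1/0 20/3 60/121 82/121 81/123 84/121 65/124 98/136 124/135 90/135 43/133 50/135 109/81 161/78 173/84 149/79
236 20/-1 20/-6 14/1 19/1 22/-1 0/-2 16/6 18/-1 56/120 70/119 68/121 71/120 61/121 92/127 121/131 90/130 82/129 121/128 183/79 184/75 156/81 112/74
237 13/2 10/-2 22/-4 8/3 5/-1 15/-1 12/-1 18/0 57/117 69/119 67/1
[... 713 characters left out ...]
6/93 165/79 181/78 136/79 84/71 41/3 25/-2 25/2 51/16 88/16
243 9/1 18/3 12/-3 22/6 11/-0 16/-0 11/-5 25/1 64/89 73/92 70/91 64/94 89/90 161/76 142/77 93/74 43/5 12/1 6/2 12/4 23/-1 28/-3
244 20/4 12/-2 14/1 17/-1 18/-2 16/0 14/5 30/-3 60/90 67/89 67/92 67/88 85/89 115/79 122/75 75/5 16/-1 19/-1 8/-0 0/1 19/-4 10/-0
245 16/-0 19/3 12/-0 10/3 12/-0 15/-2 21/-1 63/-1 91/83 79/87 69/86 68/88 79/79 88/79 62/-3 25/-3 9/2 20/0 23/4 19/-2 14/3 7/-0
246 13/3 19/1 15/5 14/-1 8/2 17/2 28/2 80/75 126/78 116/84 102/83 99/84 109/76 71/-2 22/1 12/1 8/-0 11/-0 21/1 25/-2 16/-1 6/-3
247 19/3 12/0 16/0 6/-0 13/3 10/3 16/4 68/75 144/77 165/75 156/75 141/77 118/78 65/-1 20/1 15/0 14/-1 15/3 21/4 7/3 14/-2 22/3
```

View pics/s3.png

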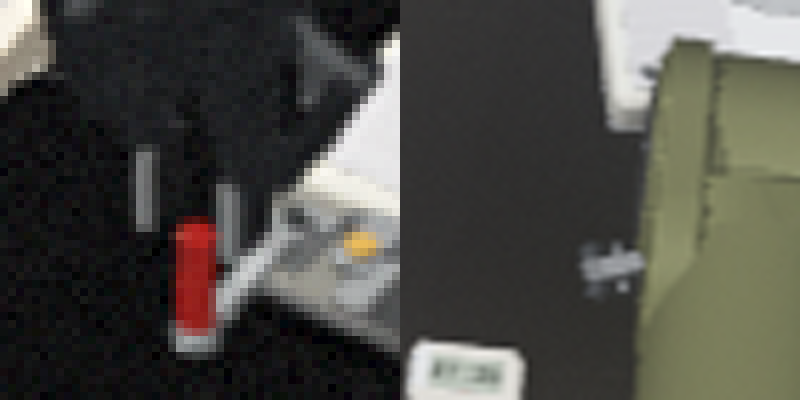

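Both views place the fingertips about 27 mm above the reported TCP, with their lower ends near crop (145,230) and (228,262) beside the knob top. A gentle close will settle whether they're really around the knob.

Call:
arm_command(targets=[{"translation": [0, 0, 0], "rotation": [0, 0, 0], "jaw": -1}, {"translation": [0, 0, 0], "rotation": [0, 0, 0], "jaw": -1}, {"translation": [0, 0, 0], "rotation": [0, 0, 0], "jaw": -1}, {"translation": [0, 0, 0], "rotation": [0, 0, 0], "jaw": -1}, {"translation": [0, 0, 0], "rotation": [0, 0, 0], "jaw": -1}, {"translation": [0, 0, 0], "rotation": [0, 0, 0], "jaw": -1}], squeeze=20)

```text
clock: 4.55
tcp_pos: [420.9, -88.9, 97.8]
ee_rot: [[0.982, 0.187, 0.001], [0.187, -0.982, 0.0], [0.001, -0.0, -1.0]]
force: [-0.2, 0.4, 4.7]
opening: 0.125
gripper_force: 20.0
```

```bash
python3 - <<'E'
from h import *
c=vision.camera("scene"); P=cloud(c)
for v in range(226,248): print(v,' '.join(f"{int(c['pixels'][v,u].mean())}/{P[v,u,2]:.0f}" for u in range(264,286)))
E
```

```text
226 18/4 13/-1 22/-3 19/4 36/150 100/155 113/153 70/158 33/153 20/149 21/143 32/166 43/170 32/169 36/168 32/171 35/171 34/180 33/177 32/176 26/183 54/179
227 20/-0 19/1 16/5 19/-3 37/149 96/154 110/152 65/154 28/152 15/145 33/143 69/161 60/165 35/167 31/165 26/167 35/162 37/174 34/176 35/173 54/174 112/77
228 8/5 17/3 18/3 17/-0 35/143 97/150 110/151 63/152 20/145 21/141 56/154 124/158 118/156 66/163 32/155 30/152 30/149 32/166 33/166 73/169 125/69 157/75
229 13/2 11/2 20/5 21/-0 42/137 96/144 109/146 68/147 28/146 26/141 50/155 122/154 131/153 75/151 31/153 30/152 30/150 22/152 44/0 154/67 170/72 163/67
230 20/-2 17/1 5/3 21/1 36/132 94/141 111/141 63/144 29/135 20/131 51/150 119/150 124/148 71/150 30/156 31/152 25/148 23/145 41/-1 157/65 173/65 135/65
231 20/1 14/-1 9/-0 18/-4 35/135 97/137 111/137 65/142 22/135 20/130 52/147 118/149 126/146 70/143 31/147 32/147 29/144 17/142 41/1 156/59 173/83 113/79
232 17/2 11/-0 11/-1 13/3 35/131 94/131 109/135 67/135 24/135 22/127 54/141 119/142 124/143 74/143 34/145 33/142 18/139 13/135 39/2 149/53 175/78 118/83
233 14/0 18/4 16/1 13/2 24/7 9
[... 1336 characters left out ...]
96 133/78 173/80 154/78 111/73 56/0 24/2 30/-1 52/23 81/25
243 12/-1 17/1 18/0 10/0 13/0 17/0 20/1 11/-2 43/89 62/94 69/90 64/100 69/88 130/81 156/80 119/76 71/3 31/1 0/1 14/-0 16/1 31/-1
244 15/4 15/1 20/2 13/-3 17/2 17/3 11/1 19/1 52/83 64/88 64/89 65/93 66/88 116/78 109/81 74/77 32/-2 21/-1 7/0 16/5 20/nan 17/-1
245 22/-1 14/-4 19/5 21/2 13/4 10/-0 5/-1 36/-3 116/81 103/86 74/91 65/86 68/83 86/73 67/77 34/3 20/-0 17/-2 16/2 23/1 9/-4 10/-3
246 16/2 17/1 19/3 15/1 7/-3 14/-2 16/2 55/-0 183/80 162/83 110/87 87/83 103/83 95/76 52/-2 13/-2 5/-2 16/0 12/1 17/-1 25/-1 9/4
247 20/7 12/4 20/2 5/3 15/-2 18/-1 4/6 32/3 118/78 172/76 154/77 129/75 129/78 96/75 41/2 9/4 15/0 12/-0 5/1 20/2 23/2 25/-1
```

The jaw stopped at 10.6 mm, under the knob's 14 mm, with an upward force. So it pinched only the rounded top edge, and the fingertips really do end higher than the TCP. I'll reopen, go lower and regrip.

Call:
arm_command(targets=[{"translation": [0, 0, -0.3], "rotation": [0, 0, 0], "jaw": -0.4}, {"translation": [0, 0, -0.3], "rotation": [0, 0, 0], "jaw": -0.4}, {"translation": [0, 0, 0], "rotation": [0, 0, 0], "jaw": -0.4}, {"translation": [0, 0, 0.5], "rotation": [0, 0, 0], "jaw": -0.4}, {"translation": [0, 0, 1.0], "rotation": [0, 0, 0], "jaw": -0.4}, {"translation": [0, 0, 1.5], "rotation": [0, 0, 0], "jaw": -0.4}, {"translation": [0, 0, 1.5], "rotation": [0, 0, 0], "jaw": -0.4}])

```text
clock: 5.18
tcp_pos: [419.3, -88.9, 80.9]
ee_rot: [[0.982, 0.187, -0.003], [0.187, -0.982, -0.0], [-0.003, -0.0, -1.0]]
force: [0.2, 0.9, 0.2]
opening: 0.299
gripper_force: 0.0
```

```bash
python3 - <<'E'
from h import *
c=vision.camera("scene"); cv2.imwrite("pics/s4.png",cv2.resize(c["pixels"][200:270,250:340],None,fx=8,fy=8,interpolation=cv2.INTER_NEAREST)); P=cloud(c)
for v in range(232,248): print(v,' '.join(f"{int(c['pixels'][v,u].mean())}/{P[v,u,2]:.0f}" for u in range(264,286)))
E
```

```text
232 17/-1 30/126 76/132 123/132 82/132 30/128 26/126 31/120 19/119 23/-4 27/4 33/2 27/-3 43/149 36/150 32/154 30/151 36/148 34/158 29/159 36/158 35/160
233 22/2 31/122 77/122 122/129 81/132 28/126 21/123 15/117 23/114 51/126 79/127 73/126 69/147 87/139 70/147 39/149 28/148 27/143 34/148 39/152 37/159 51/155
234 12/4 26/119 81/119 124/125 82/126 21/125 24/119 25/117 39/111 75/122 83/120 81/122 79/141 120/141 120/136 70/141 32/140 29/140 28/135 64/130 94/150 112/152
235 3/3 26/114 76/116 123/119 82/122 26/116 21/118 25/109 35/-3 70/124 88/123 83/123 82/133 122/134 124/134 70/136 30/136 33/132 31/133 96/128 160/nan 160/79
236 9/4 21/-0 74/109 124/115 84/118 26/115 23/106 14/104 31/113 60/120 73/117 67/118 70/128 120/132 122/131 74/126 33/131 24/134 34/129 89/124 146/83 117/79
237 5/3 18/3 70/3 128/113 81/114 28/116 24/110 14/-1 26/111 61/114 69/122 65/116 69/125 120/127 121/130 71/127 34/130 22/126 35/128 85/121 105/79 100/73
238 14/-0 11/2 63/-0 120/110 84/110 31/110 11/-2 17/3 27/104 66/113 67/116 67/113 72/126 120/126 121/124 72/125 30/125 24/125 35/117 78/79 119/75 122/63
239 17/4 1
[... 492 characters left out ...]
5/109 122/114 123/109 121/nan 100/75 57/5 23/3 34/3 54/18 87/19
243 7/-2 13/-2 23/4 13/0 21/2 16/2 16/1 9/2 33/90 58/96 66/94 69/92 67/93 106/80 122/107 101/74 69/2 33/-1 8/3 7/-2 18/3 33/3
244 15/2 17/2 15/0 9/1 14/0 8/-4 18/3 13/3 51/81 66/91 65/90 66/88 68/86 118/78 109/75 73/71 37/-1 12/1 12/-2 12/-0 12/5 13/0
245 14/-3 13/1 11/0 20/1 11/0 16/3 7/6 34/0 114/79 105/86 70/85 66/85 69/87 89/74 65/71 33/0 21/4 20/-3 25/0 18/-3 14/1 16/-3
246 9/-1 18/3 18/-1 17/-5 17/4 15/0 4/-1 56/3 179/79 162/82 110/81 88/81 108/84 91/77 55/-0 15/-2 7/3 9/1 18/-0 20/1 18/0 16/-4
247 17/-2 16/-2 16/2 20/-3 4/-0 12/1 4/-1 27/-0 120/76 168/77 153/77 129/79 132/79 99/74 45/2 16/1 14/7 17/-0 16/4 13/-1 15/5 22/2
```

Call:
arm_command(targets=[{"translation": [0, 0, 0.4], "rotation": [0, 0, 0], "jaw": -0.4}, {"translation": [0, 0, 0.8], "rotation": [0, 0, 0], "jaw": -0.4}, {"translation": [0, 0, 0.8], "rotation": [0, 0, 0], "jaw": -1}, {"translation": [0, 0, 0.8], "rotation": [0, 0, 0], "jaw": -1}, {"translation": [0, 0, 0.8], "rotation": [0, 0, 0], "jaw": -1}, {"translation": [0, 0, 0.8], "rotation": [0, 0, 0], "jaw": -1}, {"translation": [0, 0, 0.8], "rotation": [0, 0, 0], "jaw": -1}], squeeze=20)

```text
clock: 5.82
tcp_pos: [420.0, -88.9, 74.0]
ee_rot: [[0.982, 0.187, -0.001], [0.187, -0.982, -0.0], [-0.001, -0.0, -1.0]]
force: [0.8, -0.2, -6.5]
opening: 0.154
gripper_force: 21.6
```

```bash
cat > arc.py <<'E'
from h import *
import sys
# arc of the TCP about the pivot, tool turning with the arm; printed as shifts from the present pose
s=readout.read_state(); t=np.array(s["tcp_pos"]); R=np.array(s["ee_rot"]); piv=np.array([489.3,-74.5])
print(s["clock"],s["tcp_pos"],s["opening"],s["gripper_force"],s["force"])
yaw=np.degrees(np.arctan2(R[1,0],R[0,0])); r=t[:2]-piv; print("radius",np.hypot(*r),"dir",np.degrees(np.arctan2(r[1],r[0])),"yaw",yaw)
for a in map(float,sys.argv[1:]):
    b=np.radians(a); q=piv+np.array([[np.cos(b),-np.sin(b)],[np.sin(b),np.cos(b)]])@r; to((*q,t[2]),yaw+a,s)
E
python3 arc.py 7 14 21 28 35 42 49 56 60
```

```text
5.8167 [420.02793947 -88.91998548  73.97406203] 0.15443724186398683 21.62272185087204 [ 0.7775276  -0.15702654 -6.46351776]
radius 70.75700920000615 dir -168.24098113473227 yaw 10.761004113213446
[422. -97.  74.] 17.761004113213446 T [0.07, 0.86, -0.0] R [-0.0, 0.001, -0.122]
[ 426. -105.   74.] 24.761004113213446 T [0.24, 1.71, -0.0] R [-0.0, 0.001, -0.244]
[ 430. -113.   74.] 31.761004113213446 T [0.51, 2.53, -0.0] R [-0.0, 0.001, -0.367]
[ 435. -120.   74.] 38.761004113213446 T [0.89, 3.31, -0.0] R [-0.0, 0.001, -0.489]
[ 441. -126.   74.] 45.761004113213446 T [1.35, 4.04, -0.0] R [-0.0, 0.001, -0.611]
[ 447. -132.   74.] 52.761004113213446 T [1.9, 4.7, -0.0] R [-0.0, 0.001, -0.733]
[ 455. -136.   74.] 59.761004113213446 T [2.53, 5.3, -0.0] R [-0.0, 0.001, -0.855]
[ 463. -140.   74.] 66.76100411321345 T [3.22, 5.81, -0.0] R [-0.0, 0.001, -0.977]
[ 467. -142.   74.] 70.76100411321345 T [3.64, 6.07, -0.0] R [-0.0, 0.001, -1.047]
```

Call:
arm_command(targets=[{"translation": [0.02, 0.43, 0], "rotation": [0, 0, -0.061], "jaw": -1}, {"translation": [0.07, 0.86, 0], "rotation": [0, 0, -0.122], "jaw": -1}, {"translation": [0.15, 1.29, 0], "rotation": [0, 0, -0.183], "jaw": -1}, {"translation": [0.24, 1.71, 0], "rotation": [0, 0, -0.244], "jaw": -1}, {"translation": [0.37, 2.12, 0], "rotation": [0, 0, -0.306], "jaw": -1}, {"translation": [0.51, 2.53, 0], "rotation": [0, 0, -0.367], "jaw": -1}, {"translation": [0.69, 2.93, 0], "rotation": [0, 0, -0.428], "jaw": -1}, {"translation": [0.89, 3.31, 0], "rotation": [0, 0, -0.489], "jaw": -1}, {"translation": [1.11, 3.68, 0], "rotation": [0, 0, -0.55], "jaw": -1}, {"translation": [1.35, 4.04, 0], "rotation": [0, 0, -0.611], "jaw": -1}, {"translation": [1.35, 4.04, 0], "rotation": [0, 0, -0.611], "jaw": -1}])

```text
clock: 6.73
tcp_pos: [441.1, -126.7, 74.0]
ee_rot: [[0.697, 0.717, -0.001], [0.717, -0.697, -0.001], [-0.001, 0.0, -1.0]]
force: [1.3, -0.0, -6.2]
opening: 0.152
gripper_force: 21.5
```

```bash
python3 arc.py 5 10 15 20 25 30 35 40 45 50 52 54; python3 - <<'E'
from h import *
c=vision.camera("scene"); P=cloud(c); h=cv2.cvtColor(c["pixels"],cv2.COLOR_BGR2HSV).astype(int)
m=((h[...,0]<10)|(h[...,0]>170))&(h[...,1]>120)&(np.hypot(P[...,0]-440,P[...,1]+126)<40)&(P[...,2]>80)
print(m.sum(),P[m].mean(0))
E
```

```text
6.7333 [ 441.14547676 -126.72002556   73.98638408] 0.15233540847150898 21.549169421195984 [ 1.25239432 -0.00741147 -6.20118091]
radius 71.03371859810858 dir -132.68059857523522 yaw 45.81177181160717
[ 446. -131.   74.] 50.81177181160717 T [0.04, 0.62, -0.0] R [-0.0, 0.001, -0.087]
[ 451. -134.   74.] 55.81177181160717 T [0.14, 1.23, -0.0] R [-0.0, 0.001, -0.175]
[ 456. -137.   74.] 60.81177181160717 T [0.29, 1.83, -0.0] R [-0.0, 0.001, -0.262]
[ 462. -140.   74.] 65.81177181160717 T [0.49, 2.42, -0.0] R [-0.0, 0.001, -0.349]
[ 468. -142.   74.] 70.81177181160717 T [0.74, 2.98, -0.0] R [-0.0, 0.001, -0.436]
[ 474. -144.   74.] 75.81177181160717 T [1.04, 3.53, -0.0] R [-0.0, 0.001, -0.524]
[ 480. -145.   74.] 80.81177181160717 T [1.39, 4.04, -0.0] R [-0.0, 0.001, -0.611]
[ 486. -145.   74.] 85.81177181160717 T [1.78, 4.52, -0.0] R [-0.0, 0.001, -0.698]
[ 492. -145.   74.] 90.81177181160717 T [2.21, 4.97, -0.0] R [-0.0, 0.001, -0.785]
[ 498. -145.   74.] 95.81177181160717 T [2.68, 5.37, -0.0] R [-0.0, 0.001, -0.873]
[ 501. -145.   74.] 97.81177181160717 T [2.88, 5.52, -0.0] R [-0.0, 0.001, -0.908]
[ 503. -144.   74.] 99.81177181160717 T [3.08, 5.67, -0.0] R [-0.0, 0.001, -0.942]
54 [ 438.9372646  -128.56746486  106.20068885]
```

Call:
arm_command(targets=[{"translation": [0.04, 0.62, 0], "rotation": [0, 0, -0.087], "jaw": -1}, {"translation": [0.14, 1.23, 0], "rotation": [0, 0, -0.175], "jaw": -1}, {"translation": [0.29, 1.83, 0], "rotation": [0, 0, -0.262], "jaw": -1}, {"translation": [0.49, 2.42, 0], "rotation": [0, 0, -0.349], "jaw": -1}, {"translation": [0.74, 2.98, 0], "rotation": [0, 0, -0.436], "jaw": -1}, {"translation": [1.04, 3.53, 0], "rotation": [0, 0, -0.524], "jaw": -1}, {"translation": [1.39, 4.04, 0], "rotation": [0, 0, -0.611], "jaw": -1}, {"translation": [1.78, 4.52, 0], "rotation": [0, 0, -0.698], "jaw": -1}, {"translation": [2.0, 4.75, 0], "rotation": [0, 0, -0.742], "jaw": -1}, {"translation": [2.0, 4.75, 0], "rotation": [0, 0, -0.742], "jaw": -1}])

```text
clock: 7.62
tcp_pos: [489.4, -146.5, 74.0]
ee_rot: [[0.031, 1.0, -0.0], [1.0, -0.031, -0.003], [-0.003, 0.0, -1.0]]
force: [1.2, -4.4, -8.2]
opening: 0.151
gripper_force: 21.3
```

```bash
python3 arc.py 2 4 6 8 10 12; python3 - <<'E'
from h import *
c=vision.camera("scene"); cv2.imwrite("pics/s5.png",cv2.resize(c["pixels"][190:270,250:360],None,fx=7,fy=7,interpolation=cv2.INTER_CUBIC))
E
```

```text
7.6167 [ 489.37694532 -146.52930642   74.03764931] 0.15110141793001344 21.348986327648163 [ 1.16242286 -4.3973935  -8.1635178 ]
radius 72.02934752055094 dir -89.93879379582037 yaw 88.23361739613712
[ 492. -146.   74.] 90.23361739613712 T [0.01, 0.25, -0.0] R [-0.0, 0.003, -0.035]
[ 494. -146.   74.] 92.23361739613712 T [0.03, 0.5, -0.0] R [-0.0, 0.003, -0.07]
[ 497. -146.   74.] 94.23361739613712 T [0.06, 0.75, -0.0] R [-0.0, 0.003, -0.105]
[ 499. -146.   74.] 96.23361739613712 T [0.1, 1.0, -0.0] R [-0.0, 0.003, -0.14]
[ 502. -145.   74.] 98.23361739613712 T [0.15, 1.25, -0.0] R [-0.0, 0.003, -0.175]
[ 504. -145.   74.] 100.23361739613712 T [0.21, 1.49, -0.0] R [-0.0, 0.003, -0.209]
```

View pics/s5.png

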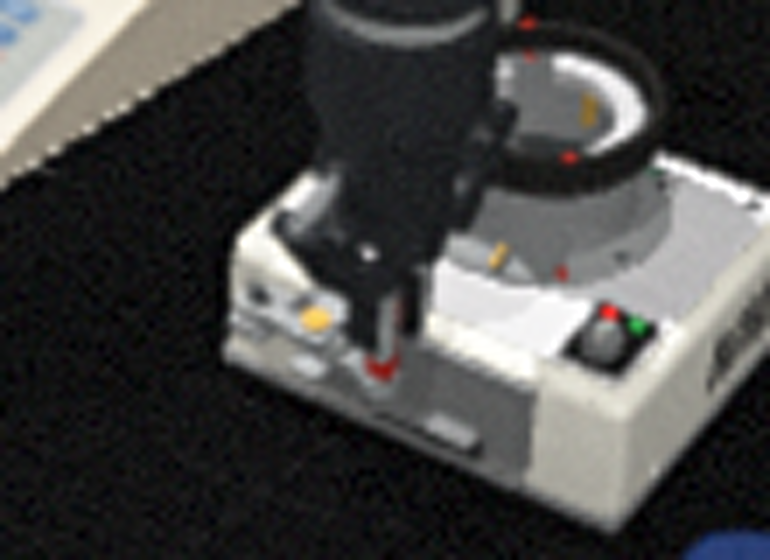

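The knob is held at crop (383,370), just short of the drawer front. I'll push it the last few degrees in small steps.

Call:
arm_command(targets=[{"translation": [0.0, 0.25, 0], "rotation": [0, 0, -0.035], "jaw": -1}, {"translation": [0.0, 0.5, 0], "rotation": [0, 0, -0.07], "jaw": -1}, {"translation": [0.0, 0.75, 0], "rotation": [0, 0, -0.105], "jaw": -1}, {"translation": [0.04, 1.0, 0], "rotation": [0, 0, -0.14], "jaw": -1}, {"translation": [0.04, 1.0, 0], "rotation": [0, 0, -0.14], "jaw": -1}])

```text
clock: 8.08
tcp_pos: [499.6, -145.9, 74.2]
ee_rot: [[-0.109, 0.994, 0.001], [0.994, 0.109, -0.002], [-0.002, 0.001, -1.0]]
force: [2.4, -4.7, -9.1]
opening: 0.156
gripper_force: 21.2
```

```bash
python3 arc.py 1 2 3
```

```text
8.0833 [ 499.58312752 -145.94145973   74.17320431] 0.156203316866432 21.241381466388702 [ 2.42411409 -4.72523539 -9.14428037]
radius 72.17773119351277 dir -81.80922732711359 yaw 96.25179210728732
[ 501. -146.   74.] 97.25179210728732 T [0.01, 0.13, 0.0] R [0.001, 0.002, -0.017]
[ 502. -146.   74.] 98.25179210728732 T [0.01, 0.25, 0.0] R [0.001, 0.002, -0.035]
[ 503. -145.   74.] 99.25179210728732 T [0.02, 0.38, 0.0] R [0.0, 0.002, -0.052]
```

Call:
arm_command(targets=[{"translation": [0.0, 0.13, 0], "rotation": [0, 0, -0.017], "jaw": -1}, {"translation": [0.0, 0.25, 0], "rotation": [0, 0, -0.035], "jaw": -1}, {"translation": [0.0, 0.25, 0], "rotation": [0, 0, -0.035], "jaw": -1}])

```text
clock: 8.33
tcp_pos: [500.8, -145.8, 74.1]
ee_rot: [[-0.143, 0.99, -0.002], [0.99, 0.143, -0.001], [-0.001, -0.002, -1.0]]
force: [-0.5, -5.3, -6.3]
opening: 0.155
gripper_force: 21.5
```

```bash
python3 arc.py 2
```

```text
8.3333 [ 500.80295587 -145.76485694   74.10032903] 0.15521033026848557 21.473454236984253 [-0.52776778 -5.31254079 -6.32266836]
radius 72.18724145170896 dir -80.83089524494193 yaw 98.21126943706943
[ 503. -145.   74.] 100.21126943706943 T [0.01, 0.25, -0.0] R [-0.002, 0.001, -0.035]
```

Call:
arm_command(targets=[{"translation": [0.0, 0.15, 0], "rotation": [0, 0, -0.01], "jaw": -1}, {"translation": [0.0, 0.3, 0], "rotation": [0, 0, -0.02], "jaw": -1}, {"translation": [0.0, 0.3, 0], "rotation": [0, 0, -0.02], "jaw": -1}, {"translation": [0.0, 0.3, 0], "rotation": [0, 0, -0.02], "jaw": -1}])

```text
clock: 8.67
tcp_pos: [500.8, -145.6, 73.9]
ee_rot: [[-0.161, 0.987, -0.007], [0.987, 0.161, -0.0], [0.001, -0.007, -1.0]]
force: [-8.0, -4.9, 0.2]
opening: 0.152
gripper_force: 22.2
```

At the stop: the knob no longer advances and the reaction rises to 8 N. Release, lift and check.

Call:
arm_command(targets=[{"translation": [0, 0, 0], "rotation": [0, 0, 0], "jaw": -0.4}, {"translation": [0, 0, 0], "rotation": [0, 0, 0], "jaw": -0.4}, {"translation": [0, -0.2, 0], "rotation": [0, 0, 0], "jaw": -0.4}, {"translation": [0, -0.2, -3], "rotation": [0, 0, 0], "jaw": -0.4}, {"translation": [0, -0.2, -7], "rotation": [0, 0, 0], "jaw": -0.4}, {"translation": [0, -0.2, -11], "rotation": [0, 0, 0], "jaw": 0}, {"translation": [0, -0.2, -14], "rotation": [0, 0, 0], "jaw": 0}, {"translation": [0, -0.2, -14], "rotation": [0, 0, 0], "jaw": 0.2}])

```text
clock: 9.33
tcp_pos: [507.2, -144.8, 222.0]
ee_rot: [[-0.165, 0.986, 0.013], [0.986, 0.165, 0.0], [-0.002, 0.013, -1.0]]
force: [1.2, -0.5, 0.3]
opening: 0.597
gripper_force: 0.0
```

```bash
python3 - <<'E'
from h import *
c=vision.camera("scene"); P=cloud(c); h=cv2.cvtColor(c["pixels"],cv2.COLOR_BGR2HSV).astype(int)
m=((h[...,0]<10)|(h[...,0]>170))&(h[...,1]>120)&(np.hypot(P[...,0]-500,P[...,1]+146)<40)&(P[...,2]>80)
k=P[m].mean(0);print(m.sum(),k, "dir",np.degrees(np.arctan2(k[1]+74.5,k[0]-489.3)))
s=readout.read_state(); print(s["tcp_pos"],s["clock"],s["force"])
# way to the lid; bar yaw 2.5
to((480,60,215),30); to((426,169.5,215),2.5); to((426,169.5,215),182.5)
E
```

```text
50 [ 495.32222559 -146.46473231  105.35718923] dir -85.21646192282562
[ 505.66904962 -144.30715886  218.76419681] 9.3833 [ 1.09815248 -0.44532359 -0.51894092]
[480  60 215] 30 T [20.57, 0.83, 0.37] R [0.008, -0.005, 1.213]
[426. 170. 215.] 2.5 T [32.27, -2.69, 0.33] R [0.007, -0.007, 1.693]
[426. 170. 215.] 182.5 T [32.27, -2.69, 0.33] R [0.007, 0.007, -1.449]
```

Latch shut: the knob is at about (499,-144), direction -82°, which matches the mill's yaw of 8°. Next, the lid.

Call:
arm_command(targets=[{"translation": [20.6, 0.8, 0.4], "rotation": [0.008, -0.005, 1.21], "jaw": 0.2}, {"translation": [20.6, 0.8, 0.4], "rotation": [0.008, -0.005, 1.21], "jaw": 0.2}, {"translation": [20.6, 0.8, 0.4], "rotation": [0.008, -0.005, 1.21], "jaw": 0.2}, {"translation": [20.6, 0.8, 0.4], "rotation": [0.008, -0.005, 1.21], "jaw": 0.2}, {"translation": [20.6, 0.8, 0.4], "rotation": [0.008, -0.005, 1.21], "jaw": 0.2}, {"translation": [32.3, -2.7, 0.3], "rotation": [0.008, -0.007, 1.69], "jaw": 0.2}, {"translation": [32.3, -2.7, 0.3], "rotation": [0.008, -0.007, 1.69], "jaw": 0.2}, {"translation": [32.3, -2.7, 0.3], "rotation": [0.008, -0.007, 1.69], "jaw": 0.2}, {"translation": [32.3, -2.7, 0.3], "rotation": [0.008, -0.007, 1.69], "jaw": 0.2}, {"translation": [32.3, -2.7, 0.3], "rotation": [0.008, -0.007, 1.69], "jaw": 0.2}, {"translation": [32.3, -2.7, 0.3], "rotation": [0.008, -0.007, 1.69], "jaw": 0.2}, {"translation": [32.3, -2.7, 0.3], "rotation": [0.008, -0.007, 1.69], "jaw": 0.2}])

```text
clock: 10.38
tcp_pos: [421.7, 171.3, 210.3]
ee_rot: [[0.918, 0.397, -0.009], [0.397, -0.918, -0.002], [-0.009, -0.002, -1.0]]
force: [-0.1, -0.3, -0.2]
opening: 0.601
gripper_force: 0.0
```

```bash
python3 - <<'E'
from h import *
s=readout.read_state(); print(s["tcp_pos"],s["clock"],s["opening"],s["qpos"])
to((426,169.5,100),2.5); to((426,169.5,17),2.5)
c=vision.camera("scene"); P=cloud(c); m=(np.hypot(P[...,0]-426,P[...,1]-169)<60)&(P[...,2]>190)&(P[...,2]<320); print(m.sum(),np.nanmin(P[m][:,2]))
q=P[m]; lo=q[q[:,2]<260]; print(len(lo)); 
for y0 in range(110,230,8): 
    w=lo[(lo[:,1]>=y0)&(lo[:,1]<y0+8)]; 
    if len(w): print(y0,len(w),w.min(0).round(0),w.mean(0).round(0))
E
```

```text
[421.68838132 171.32218574 210.31469107] 10.3833 0.6014356210562465 [-0.69159502 -0.09817704  0.23434696  1.90579758  0.02065848  1.3404548
 -1.62626395]
[426. 170. 100.] 2.5 T [0.43, 0.36, 11.03] R [-0.0, 0.01, 0.364]
[426. 170.  17.] 2.5 T [0.5, 0.38, 19.33] R [-0.0, 0.01, 0.364]
463 236.17479437909435
73
126 1 [427. 133. 254.] [427. 133. 254.]
134 29 [418. 134. 238.] [428. 139. 251.]
142 6 [421. 143. 240.] [426. 145. 249.]
182 3 [397. 188. 246.] [400. 188. 250.]
190 26 [396. 191. 236.] [406. 194. 250.]
198 8 [398. 198. 237.] [405. 200. 251.]
```

Call:
arm_command(targets=[{"translation": [0.43, 0.36, 3], "rotation": [0, 0.01, 0.364], "jaw": 0.2}, {"translation": [0.43, 0.36, 6], "rotation": [0, 0.01, 0.364], "jaw": 0.2}, {"translation": [0.43, 0.36, 9], "rotation": [0, 0.01, 0.364], "jaw": 0.2}, {"translation": [0.43, 0.36, 11], "rotation": [0, 0.01, 0.364], "jaw": 0.2}, {"translation": [0.43, 0.36, 11], "rotation": [0, 0.01, 0.364], "jaw": 0.2}, {"translation": [0.43, 0.36, 11], "rotation": [0, 0.01, 0.364], "jaw": 0.2}])

```text
clock: 10.93
tcp_pos: [426.5, 167.6, 100.4]
ee_rot: [[0.999, 0.048, -0.001], [0.048, -0.999, -0.0], [-0.001, 0.0, -1.0]]
force: [0.3, 0.6, 0.4]
opening: 0.598
gripper_force: 0.0
```

```bash
python3 - <<'E'
from h import *
s=readout.read_state(); print(s["qpos"])
to((426,169.5,60),2.5);to((426,169.5,17),2.5)
c=vision.camera("scene"); cv2.imwrite("pics/s6.png",cv2.resize(c["pixels"][170:250,170:270],None,fx=7,fy=7,interpolation=cv2.INTER_CUBIC))
E
```

```text
[-6.68321043e-01 -5.31574271e-03  2.36304480e-01  2.04967226e+00
  1.23460990e-03  1.09794289e+00 -1.95507256e+00]
[426. 170.  60.] 2.5 T [-0.04, -0.19, 4.04] R [0.0, 0.001, 0.005]
[426. 170.  17.] 2.5 T [-0.03, -0.19, 8.34] R [0.0, 0.001, 0.005]
```

View pics/s6.png

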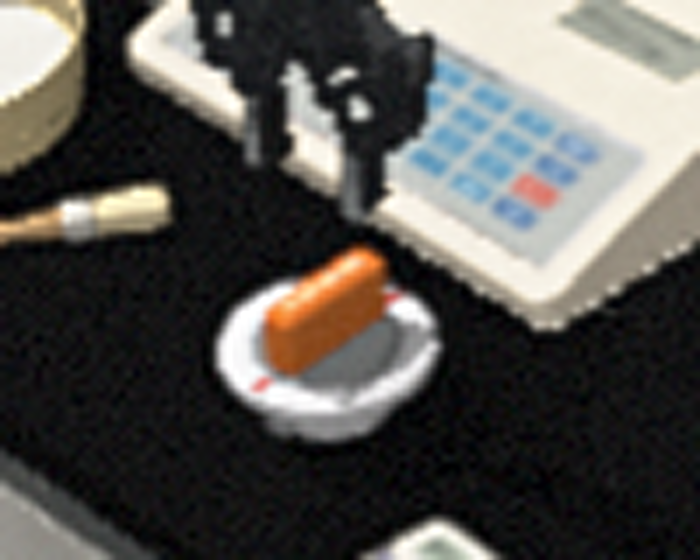

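The open gripper is over the bar (fingers at crop (258,160) and (357,215), bar at (325,310)) with nothing in the way, so I'll descend.

Call:
arm_command(targets=[{"translation": [-0.05, -0.19, 2.5], "rotation": [0, 0, 0.005], "jaw": 0.1}, {"translation": [-0.05, -0.19, 5], "rotation": [0, 0, 0.005], "jaw": 0.1}, {"translation": [-0.05, -0.19, 7], "rotation": [0, 0, 0.005], "jaw": 0.1}, {"translation": [-0.05, -0.19, 8], "rotation": [0, 0, 0.005], "jaw": 0.1}, {"translation": [-0.05, -0.19, 8.3], "rotation": [0, 0, 0.005], "jaw": 0.1}, {"translation": [-0.05, -0.19, 8.3], "rotation": [0, 0, 0.005], "jaw": 0.1}])

```text
clock: 11.48
tcp_pos: [427.8, 170.4, 19.1]
ee_rot: [[0.999, 0.042, 0.003], [0.042, -0.999, 0.002], [0.003, -0.001, -1.0]]
force: [-0.2, -0.0, -0.1]
opening: 0.547
gripper_force: 0.0
```

Call:
arm_command(targets=[{"translation": [0, 0, 0], "rotation": [0, 0, 0], "jaw": 0.1}, {"translation": [0, 0, 0], "rotation": [0, 0, 0], "jaw": -1}, {"translation": [0, 0, 0], "rotation": [0, 0, 0], "jaw": -1}, {"translation": [0, 0, 0], "rotation": [0, 0, 0], "jaw": -1}, {"translation": [0, 0, 0], "rotation": [0, 0, 0], "jaw": -1}, {"translation": [0, 0, 0], "rotation": [0, 0, 0], "jaw": -1}, {"translation": [0, 0, 0], "rotation": [0, 0, 0], "jaw": -1}, {"translation": [0, 0, 0], "rotation": [0, 0, 0], "jaw": -1}], squeeze=70)

```text
clock: 12.15
tcp_pos: [428.3, 170.3, 19.7]
ee_rot: [[0.999, 0.041, 0.004], [0.041, -0.999, 0.002], [0.004, -0.002, -1.0]]
force: [0.8, -0.9, 6.9]
opening: 0.224
gripper_force: 69.7
```

```bash
python3 - <<'E'
from h import *
s=readout.read_state(); print(s["tcp_pos"],s["opening"],s["gripper_force"],s["force"],s["wrist_torque"],s["qpos"])
c=vision.camera("scene"); P=cloud(c); h=cv2.cvtColor(c["pixels"],cv2.COLOR_BGR2HSV).astype(int)
m=(h[...,0]<25)&(h[...,1]>100)&(np.hypot(P[...,0]-426,P[...,1]-169)<60)&(P[...,2]>36); print(m.sum(),P[m].mean(0),P[m].min(0),P[m].max(0))
m=(np.hypot(P[...,0]-426,P[...,1]-169)<70)&(P[...,2]>30)&(P[...,2]<42); print("flange",m.sum(),cv2.minEnclosingCircle(P[m][:,:2].astype(np.float32)))
E
```

```text
[428.32062762 170.31928377  19.6689351 ] 0.22448492781580234 69.6991753578186 [ 0.76373462 -0.90626216  6.86718464] [-0.13825409  0.11169633  0.03261858] [-0.66353914  0.10602919  0.2382086   2.12270026 -0.03197036  0.91161598
 -1.93670325]
123 [411.57162534 162.33272293  80.9069472 ] [381.6365975  125.01947764  36.11767498] [470.90487096 191.90905421 464.26874991]
flange 300 ((421.20123291015625, 169.25489807128906), 52.306732177734375)
```

Bar gripped at 19 mm opening and 70 N. I'll lift it and carry it over the chamber.

```bash
python3 - <<'E'
from h import *
to((428.3,170.3,60),2.5);to((440,150,200),10); to((510,30,215),25); to((619.5,-127,200),47.5)
E
```

```text
[428. 170.  60.] 2.5 T [0.01, -0.01, -4.03] R [-0.002, -0.004, -0.003]
[440 150 200] 10 T [1.16, 2.04, -18.03] R [-0.002, -0.004, -0.133]
[510  30 215] 25 T [7.66, 14.32, -19.53] R [-0.001, -0.004, -0.395]
[ 620. -127.  200.] 47.5 T [17.95, 30.46, -18.02] R [-0.0, -0.005, -0.788]
```

Call:
arm_command(targets=[{"translation": [0, 0, -1], "rotation": [0, 0, 0], "jaw": -1}, {"translation": [0, 0, -4], "rotation": [0, 0, 0], "jaw": -1}, {"translation": [0, 0, -7], "rotation": [0, 0, 0], "jaw": -1}, {"translation": [0, 0, -10], "rotation": [0, 0, 0], "jaw": -1}, {"translation": [0, 0, -13], "rotation": [0, 0, 0], "jaw": -1}, {"translation": [0, 0, -16], "rotation": [0, 0, 0], "jaw": -1}, {"translation": [1.2, 2, -18], "rotation": [0, 0, -0.13], "jaw": -1}, {"translation": [2.8, 5.1, -18.5], "rotation": [0, 0, -0.2], "jaw": -1}, {"translation": [4.4, 8.2, -19], "rotation": [0, 0, -0.26], "jaw": -1}, {"translation": [6, 11.3, -19.3], "rotation": [0, 0, -0.33], "jaw": -1}, {"translation": [7.7, 14.3, -19.5], "rotation": [0, 0, -0.39], "jaw": -1}, {"translation": [7.7, 14.3, -19.5], "rotation": [0, 0, -0.39], "jaw": -1}])

```text
clock: 13.2
tcp_pos: [512.1, 21.7, 214.3]
ee_rot: [[0.912, 0.411, 0.005], [0.411, -0.912, -0.003], [0.003, 0.005, -1.0]]
force: [-0.1, -1.4, -1.6]
opening: 0.22
gripper_force: 69.4
```

```bash
python3 - <<'E'
from h import *
s=readout.read_state(); print(s["tcp_pos"],s["opening"],s["gripper_force"],s["force"])
to((565,-48,210),36); to((619.5,-127,195),47.5)
E
```

```text
[512.08449985  21.69933272 214.32743607] 0.22047458684096533 69.40559148788452 [-0.0719884  -1.35686137 -1.58041155]
[565 -48 210] 36 T [1.96, 8.53, 0.48] R [0.005, -0.002, -0.205]
[ 620. -127.  195.] 47.5 T [3.68, 17.96, 2.03] R [0.005, -0.002, -0.406]
```

Call:
arm_command(targets=[{"translation": [0.7, 2.8, 0], "rotation": [0.002, 0, -0.07], "jaw": -1}, {"translation": [1.3, 5.6, 0], "rotation": [0.003, 0, -0.14], "jaw": -1}, {"translation": [2, 8.5, 0.5], "rotation": [0.005, -0.002, -0.21], "jaw": -1}, {"translation": [2.6, 11.6, 1], "rotation": [0.005, -0.002, -0.27], "jaw": -1}, {"translation": [3.1, 14.8, 1.5], "rotation": [0.005, -0.002, -0.34], "jaw": -1}, {"translation": [3.7, 18, 2], "rotation": [0.005, -0.002, -0.406], "jaw": -1}, {"translation": [3.7, 18, 2], "rotation": [0.005, -0.002, -0.406], "jaw": -1}, {"translation": [3.7, 18, 2], "rotation": [0.005, -0.002, -0.406], "jaw": -1}, {"translation": [3.7, 18, 2], "rotation": [0.005, -0.002, -0.406], "jaw": -1}])

```text
clock: 13.95
tcp_pos: [617.9, -117.0, 192.9]
ee_rot: [[0.67, 0.742, -0.004], [0.742, -0.67, 0.005], [0.001, -0.007, -1.0]]
force: [0.0, -0.3, -2.6]
opening: 0.222
gripper_force: 70.1
```

```bash
python3 - <<'E'
from h import *
s=readout.read_state(); R=np.array(s["ee_rot"]); print(s["tcp_pos"],np.degrees(np.arctan2(R[1,0],R[0,0])),R[:,2],s["clock"],s["force"],s["qpos"])
c=vision.camera("scene"); np.savez("pics/c7.npz",**{k:np.array(v) for k,v in c.items()}); cv2.imwrite("pics/s7.png",cv2.resize(c["pixels"][150:250,270:390],None,fx=6,fy=6,interpolation=cv2.INTER_CUBIC))
to((619.5,-127,195),47.5)
E
```

```text
[ 617.88022359 -116.95491416  192.90108873] 47.93933055005901 [-0.00443723  0.00508976 -0.9999772 ] 13.95 [ 0.01349681 -0.27020445 -2.55041516] [-0.28486413  0.31076032  0.53895101  1.54261378 -0.1660079   1.33869969
 -0.46196802]
[ 620. -127.  195.] 47.5 T [-0.71, 0.83, -0.18] R [-0.006, -0.002, 0.009]
```

View pics/s7.png

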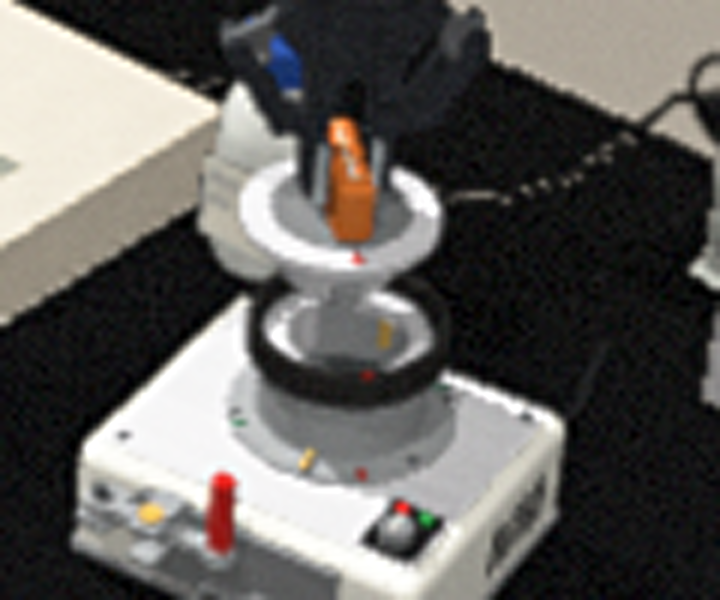

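Held lid: flange at crop (341,210), above the ring at (348,335), with its front red mark at (358,258) in line with the ring mark at (368,376). The TCP is about 10 mm off in y. I'll correct that and cross-check by fitting the lid and ring outlines.

```bash
cat > fit.py <<'E'
from h import *
from scipy.optimize import minimize
def fit(c,im,ctr,r,z,arc,sgn):
    """shift the circle (r,z) until image brightness steps most across it; arc: world angles used; sgn -1: inside brighter"""
    g=cv2.GaussianBlur(im,(0,0),0.8).astype(np.float32).mean(2); a=np.radians(np.arange(*arc,2))
    def samp(rr,q):
        p=np.c_[q[0]+rr*np.cos(a),q[1]+rr*np.sin(a),np.full(len(a),z)]; uv=proj(c,p).astype(np.float32)
        return cv2.remap(g,uv[:,:1].copy(),uv[:,1:].copy(),cv2.INTER_LINEAR)[:,0]
    f=lambda q:sgn*(np.clip(samp(r+3,q),0,150)-np.clip(samp(r-3,q),0,150)).mean()*-1
    best=min(((f((ctr[0]+i,ctr[1]+j)),i,j) for i in np.arange(-10,10.1,1) for j in np.arange(-10,10.1,1)))
    o=minimize(f,(ctr[0]+best[1],ctr[1]+best[2]),method="Nelder-Mead"); return o.x.round(1),round(o.fun,1)
if __name__=="__main__":
    c=dict(np.load("pics/c7.npz")); t=np.array([617.9,-117.0]); a=np.radians(47.9)
    print("held lid", fit(c,c["pixels"],t,50,192.9-19.7+36,(90,360),-1), fit(c,c["pixels"],t,50,192.9-19.7+36,(0,360),-1))
    im=cv2.imread("pics/scene0.png")
    print("bench lid",fit(c,im,(426,169.5),50,36,(90,360),-1),fit(c,im,(426,169.5),50,36,(0,360),-1))
    print("ring",fit(c,im,(618,-128),52.5,147,(0,360),1),fit(c,im,(618,-128),52.5,147,(-60,200),1),fit(c,c["pixels"],(618,-128),52.5,147,(-60,100),1))
    T=vision.camera("top"); im=cv2.imread("pics/top0.png")
    print("top: lid",fit(T,im,(426,169.5),50,36,(0,360),-1),"ring",fit(T,im,(618,-128),52.5,147,(0,360),1))
E
python3 fit.py
```

```text
held lid (array([ 617.1, -120.3]), np.float64(-38.4)) (array([ 617.4, -120.3]), np.float64(-31.4))
bench lid (array([420.8, 164.7]), np.float64(-61.6)) (array([421.7, 164.7]), np.float64(-44.8))
ring (array([ 608. , -135.8]), np.float64(-19.4)) (array([ 610.4, -133.1]), np.float64(-20.7)) (array([ 613.3, -125.7]), np.float64(-5.4))
top: lid (array([427.1, 170.1]), np.float64(-70.8)) ring (array([ 616. , -126.5]), np.float64(-55.9))
```

Call:
arm_command(targets=[{"translation": [-0.35, 0.4, -0.1], "rotation": [-0.006, -0.002, 0.009], "jaw": -1}, {"translation": [-0.75, 0.8, -0.1], "rotation": [-0.006, -0.002, 0.009], "jaw": -1}, {"translation": [-0.75, 0.8, -0.1], "rotation": [-0.006, -0.002, 0.009], "jaw": -1}, {"translation": [-0.75, 0.8, -0.1], "rotation": [-0.006, -0.002, 0.009], "jaw": -1}])

```text
clock: 14.38
tcp_pos: [619.3, -129.4, 194.8]
ee_rot: [[0.677, 0.736, 0.001], [0.736, -0.677, -0.002], [-0.001, 0.002, -1.0]]
force: [-0.3, -0.3, -2.7]
opening: 0.218
gripper_force: 70.1
```

```bash
python3 - <<'E'
from h import *
s=readout.read_state(); print(s["tcp_pos"],s["force"],s["wrist_torque"])
to((619.6,-127.5,165),47.5)
E
```

```text
[ 619.30824543 -129.37258894  194.79965455] [-0.28547582 -0.27327592 -2.67545844] [0.04571449 0.03865086 0.01853202]
[ 620. -128.  165.] 47.5 T [0.16, -0.11, 2.98] R [0.002, 0.001, -0.001]
```

Call:
arm_command(targets=[{"translation": [0.1, -0.07, 1], "rotation": [0.002, 0, 0], "jaw": -1}, {"translation": [0.16, -0.1, 2], "rotation": [0.002, 0, 0], "jaw": -1}, {"translation": [0.16, -0.1, 3], "rotation": [0.002, 0, 0], "jaw": -1}, {"translation": [0.16, -0.1, 3], "rotation": [0.002, 0, 0], "jaw": -1}, {"translation": [0.16, -0.1, 3], "rotation": [0.002, 0, 0], "jaw": -1}, {"translation": [0.16, -0.1, 3], "rotation": [0.002, 0, 0], "jaw": -1}])

```text
clock: 14.88
tcp_pos: [619.8, -127.1, 164.2]
ee_rot: [[0.676, 0.737, -0.001], [0.737, -0.676, -0.0], [-0.001, -0.001, -1.0]]
force: [1.0, 0.7, -2.0]
opening: 0.224
gripper_force: 70.1
```

```bash
python3 - <<'E'
from h import *
s=readout.read_state(); print(s["tcp_pos"],s["force"],s["wrist_torque"])
to((619.6,-127.5,150),47.5)
c=vision.camera("scene"); cv2.imwrite("pics/s8.png",cv2.resize(c["pixels"][160:240,290:370],None,fx=7,fy=7,interpolation=cv2.INTER_CUBIC))
E
```

```text
[ 619.81891461 -127.07939779  164.1682617 ] [ 1.01546773  0.67315487 -1.98052861] [-0.04299354  0.00173457 -0.05033136]
[ 620. -128.  150.] 47.5 T [-0.04, 0.01, 1.42] R [-0.001, 0.001, -0.001]
```

View pics/s8.png

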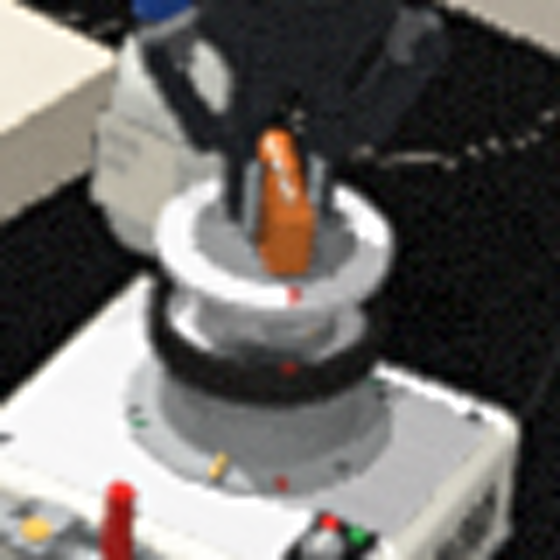

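Crop: flange centre at about (274,240), ring at about (264,335), marks at (294,293), (289,368) and (281,484). I'll compare these with where the model says they should be.

```bash
python3 - <<'E'
from h import *
c=vision.camera("scene"); a=np.radians(np.arange(0,360,1)); cs=np.c_[np.cos(a),np.sin(a)]
f=lambda p:(proj(c,p)-[290,160]+.5)*7-.5
def ext(ctr,r,z):
    q=f(np.c_[np.array(ctr)+r*cs,np.full(360,z)]); return q.min(0).round(),q.max(0).round()
L=np.array([619.8,-127.1])-1.4*np.array([.676,.737]); C=np.array([618.7,-128.4])
print("lid",L,ext(L,50,164.2-19.7+36),ext(L,50,164.2-19.7+28)); print("ring top",ext(C,52.5,147),"ring low",ext(C,52.5,140))
g=c["pixels"][160:240,290:370].mean(2)
# measured extents: flange rows, and ring/collar rows
for v in range(188,224,3): 
    print(v,(v-160)*7,' '.join(f"{int(x)}" for x in c["pixels"][v,308:352].mean(1)))
d=np.array([.676,.737]); print("marks lid",f([(*(L-46*d),164.2-19.7+36)]),"ring",f([(*(C-49*d),147)]))
E
```

```text
lid [ 618.8536 -128.1318] (array([160., 171.]), array([393., 308.])) (array([159., 186.]), array([392., 323.]))
ring top (array([150., 231.]), array([392., 376.])) ring low (array([149., 243.]), array([391., 389.]))
188 196 180 181 179 177 174 177 207 243 237 232 232 217 177 115 51 29 47 124 117 83 87 104 120 167 128 108 130 115 53 93 230 244 240 198 105 28 9 13 13 15 9 15 23 19
191 217 157 162 173 173 204 246 251 249 251 223 161 148 143 133 109 88 87 126 100 67 72 98 109 108 107 104 99 107 86 78 88 147 194 246 253 255 197 74 13 8 17 19 17 6
194 238 135 144 150 148 189 246 250 247 249 228 167 152 153 154 154 160 157 110 78 85 88 91 94 95 92 91 80 101 106 106 105 97 97 151 181 195 252 216 82 15 5 18 15 24
197 259 15 8 9 12 46 156 238 250 248 249 249 238 188 153 150 153 151 155 158 131 98 91 89 93 87 86 81 86 101 103 109 126 174 183 180 185 184 122 42 2 12 12 11 19
200 280 82 186 234 163 65 16 30 114 160 199 238 247 249 250 248 249 248 233 229 216 200 180 148 134 138 129 154 176 182 178 181 182 183 181 181 140 66 8 2 12 20 10 11 15
203 301 236 236 203 108 32 50 136 153 167 196 149 108 
[... 465 characters left out ...]
9 23 25 29 27 29 23 28 30 41 42 32 35 34 34 32 47 63 43 37 40 35 27 23 23 25 22 21 24 103 186 133 114 78 44 23 7 3
215 385 215 195 197 201 175 140 119 104 84 66 46 34 27 25 21 27 25 26 29 28 28 21 25 29 29 28 25 26 19 24 29 46 68 98 105 92 97 136 153 155 199 253 255 255
218 406 160 134 183 200 180 140 123 126 121 111 102 100 106 106 106 107 111 95 91 78 79 73 77 74 86 103 109 107 106 104 103 97 91 97 108 110 105 118 179 188 188 185 184 180
221 427 226 191 191 199 201 199 177 137 122 118 117 115 114 116 120 120 121 121 119 121 118 111 107 110 106 105 106 104 102 102 97 94 102 108 110 131 133 138 184 184 182 182 184 186
marks lid [[295.84277813 302.20172312]] ring [[291.29812666 370.40887415]]
```

Model and picture agree to under 1 mm sideways, so I'll lower until contact would show.

Call:
arm_command(targets=[{"translation": [-0.04, 0, 0.4], "rotation": [0, 0, 0], "jaw": -1}, {"translation": [-0.04, 0, 0.7], "rotation": [0, 0, 0], "jaw": -1}, {"translation": [-0.04, 0, 0.95], "rotation": [0, 0, 0], "jaw": -1}, {"translation": [-0.04, 0, 1.15], "rotation": [0, 0, 0], "jaw": -1}, {"translation": [-0.04, 0, 1.3], "rotation": [0, 0, 0], "jaw": -1}, {"translation": [-0.04, 0, 1.3], "rotation": [0, 0, 0], "jaw": -1}])

```text
clock: 15.48
tcp_pos: [619.3, -127.2, 150.9]
ee_rot: [[0.676, 0.737, -0.002], [0.737, -0.676, -0.0], [-0.001, -0.001, -1.0]]
force: [0.7, -0.3, -2.6]
opening: 0.221
gripper_force: 70.1
```

```bash
cat > st.py <<'E'
from h import *
import sys
s=readout.read_state(); R=np.array(s["ee_rot"]); t=np.array(s["tcp_pos"]); F=np.array(s["force"])
print("tcp",t.round(1),"yaw",np.degrees(np.arctan2(R[1,0],R[0,0])).round(1),"tilt",R[:,2].round(3),"F",F.round(1),"Ftool",(R.T@F).round(1),"M",np.round(s["wrist_torque"],2),"open",round(s["opening"],3),round(s["clock"],1),"q7",round(s["qpos"][6],2))
if len(sys.argv)>1: to(list(map(float,sys.argv[1:4])),float(sys.argv[4]),s)
E
python3 st.py 619.6 -127.5 148 47.5
```

```text
tcp [ 619.3 -127.2  150.9] yaw 47.5 tilt [-0.002 -0.    -1.   ] F [ 0.7 -0.3 -2.6] Ftool [0.2 0.7 2.6] M [ 0.04  0.   -0.01] open 0.221 15.5 q7 -0.44
[ 620. -128.  148.] 47.5 T [0.0, 0.04, 0.29] R [-0.001, 0.001, -0.001]
```

Call:
arm_command(targets=[{"translation": [0, 0, 0.2], "rotation": [0, 0, 0], "jaw": -1}, {"translation": [0, 0, 0.4], "rotation": [0, 0, 0], "jaw": -1}, {"translation": [0, 0, 0.6], "rotation": [0, 0, 0], "jaw": -1}, {"translation": [0, 0, 0.8], "rotation": [0, 0, 0], "jaw": -1}, {"translation": [0, 0, 0.8], "rotation": [0, 0, 0], "jaw": -1}])

```text
clock: 15.9
tcp_pos: [619.2, -127.3, 142.8]
ee_rot: [[0.676, 0.737, -0.002], [0.737, -0.676, -0.0], [-0.001, -0.001, -1.0]]
force: [-0.1, -0.5, -3.6]
opening: 0.224
gripper_force: 70.1
```

```bash
python3 st.py 619.6 -127.5 139 47.5
```

```text
tcp [ 619.2 -127.3  142.8] yaw 47.5 tilt [-0.002 -0.    -1.   ] F [-0.1 -0.5 -3.6] Ftool [-0.4  0.2  3.6] M [-0.02  0.01  0.01] open 0.224 15.9 q7 -0.44
[ 620. -128.  139.] 47.5 T [0.01, 0.05, 0.38] R [-0.001, 0.001, -0.001]
```

The lugs are in the gaps with no contact force. Now press down against the ring.

Call:
arm_command(targets=[{"translation": [0, 0, 0.25], "rotation": [0, 0, 0], "jaw": -1}, {"translation": [0, 0, 0.5], "rotation": [0, 0, 0], "jaw": -1}, {"translation": [0, 0, 0.75], "rotation": [0, 0, 0], "jaw": -1}, {"translation": [0, 0, 1.0], "rotation": [0, 0, 0], "jaw": -1}, {"translation": [0, 0, 1.2], "rotation": [0, 0, 0], "jaw": -1}, {"translation": [0, 0, 1.2], "rotation": [0, 0, 0], "jaw": -1}])

```text
clock: 16.4
tcp_pos: [619.9, -127.4, 131.8]
ee_rot: [[0.676, 0.737, -0.0], [0.737, -0.676, -0.0], [-0.0, -0.0, -1.0]]
force: [-1.3, 0.8, 3.4]
opening: 0.219
gripper_force: 71.1
```

```bash
python3 st.py 619.4 -127.4 126 47.5
```

```text
tcp [ 619.9 -127.4  131.8] yaw 47.5 tilt [-0. -0. -1.] F [-1.3  0.8  3.4] Ftool [-0.3 -1.5 -3.4] M [0.33 0.3  0.01] open 0.219 16.4 q7 -0.44
[ 619. -127.  126.] 47.5 T [-0.03, -0.03, 0.58] R [-0.0, 0.0, -0.001]
```

Call:
arm_command(targets=[{"translation": [-0.02, 0, 0.2], "rotation": [0, 0, 0], "jaw": -1}, {"translation": [-0.02, 0, 0.35], "rotation": [0, 0, 0], "jaw": -1}, {"translation": [-0.02, 0, 0.5], "rotation": [0, 0, 0], "jaw": -1}, {"translation": [-0.02, 0, 0.5], "rotation": [0, 0, 0], "jaw": -1}], squeeze=90)

```text
clock: 16.73
tcp_pos: [620.1, -127.4, 127.0]
ee_rot: [[0.676, 0.737, 0.001], [0.737, -0.676, -0.0], [0.0, 0.0, -1.0]]
force: [-0.4, 0.4, 6.8]
opening: 0.217
gripper_force: 91.3
```

```bash
python3 st.py 619.4 -127.4 125 47.5
```

```text
tcp [ 620.1 -127.4  127. ] yaw 47.5 tilt [ 0.001 -0.    -1.   ] F [-0.4  0.4  6.8] Ftool [ 0.1 -0.6 -6.8] M [0.45 0.21 0.07] open 0.217 16.7 q7 -0.44
[ 619. -127.  125.] 47.5 T [-0.04, -0.05, 0.2] R [0.0, -0.0, -0.001]
```

Call:
arm_command(targets=[{"translation": [-0.02, 0, 0.15], "rotation": [0, 0, 0], "jaw": -1}, {"translation": [-0.02, 0, 0.3], "rotation": [0, 0, 0], "jaw": -1}, {"translation": [-0.02, 0, 0.3], "rotation": [0, 0, 0], "jaw": -1}, {"translation": [-0.02, 0, 0.3], "rotation": [0, 0, 0], "jaw": -1}])

```text
clock: 17.07
tcp_pos: [620.3, -127.5, 126.8]
ee_rot: [[0.676, 0.737, 0.002], [0.737, -0.676, 0.001], [0.002, 0.001, -1.0]]
force: [-4.2, 2.8, 16.9]
opening: 0.216
gripper_force: 92.9
```

```bash
python3 st.py 619.4 -127.4 125 47.5
```

```text
tcp [ 620.3 -127.5  126.8] yaw 47.5 tilt [ 0.002  0.001 -1.   ] F [-4.2  2.8 16.9] Ftool [ -0.7  -5.  -16.9] M [ 0.85  1.22 -0.06] open 0.216 17.1 q7 -0.43
[ 619. -127.  125.] 47.5 T [-0.05, -0.08, 0.18] R [0.001, -0.002, -0.001]
```

Home at TCP z 126.8 with about 17 N. Now turn clockwise (+ about tool z), starting with half.

Call:
arm_command(targets=[{"translation": [-0.02, -0.05, 0.02], "rotation": [0, 0, 0.1], "jaw": -1}, {"translation": [-0.02, -0.02, 0.02], "rotation": [0, 0, 0.2], "jaw": -1}, {"translation": [-0.02, 0, 0.02], "rotation": [0, 0, 0.3], "jaw": -1}, {"translation": [-0.03, 0.01, 0.02], "rotation": [0, 0, 0.4], "jaw": -1}, {"translation": [-0.03, 0.02, 0.02], "rotation": [0, 0, 0.5], "jaw": -1}, {"translation": [-0.04, 0.03, 0.02], "rotation": [0, 0, 0.6], "jaw": -1}, {"translation": [-0.05, 0.04, 0.02], "rotation": [0, 0, 0.7], "jaw": -1}, {"translation": [-0.05, 0.04, 0.02], "rotation": [0, 0, 0.7], "jaw": -1}])

```text
clock: 17.73
tcp_pos: [621.2, -127.0, 126.8]
ee_rot: [[0.992, 0.125, 0.004], [0.125, -0.992, 0.002], [0.004, -0.001, -1.0]]
force: [-4.5, 4.3, 17.4]
opening: 0.217
gripper_force: 93.0
```

```bash
python3 st.py 619.4 -127.4 125 47.5
```

```text
tcp [ 621.2 -127.   126.8] yaw 7.2 tilt [ 0.004  0.002 -1.   ] F [-4.5  4.3 17.4] Ftool [ -3.8  -4.9 -17.4] M [ 1.03  0.88 -0.11] open 0.217 17.7 q7 -1.1
[ 619. -127.  125.] 47.5 T [-0.19, 0.01, 0.18] R [0.0, -0.004, -0.704]
```

Call:
arm_command(targets=[{"translation": [-0.1, -0.05, 0.02], "rotation": [0, 0, 0.1], "jaw": -1}, {"translation": [-0.1, -0.06, 0.02], "rotation": [0, 0, 0.2], "jaw": -1}, {"translation": [-0.12, -0.06, 0.02], "rotation": [0, 0, 0.3], "jaw": -1}, {"translation": [-0.13, -0.05, 0.02], "rotation": [0, 0, 0.4], "jaw": -1}, {"translation": [-0.14, -0.04, 0.02], "rotation": [0, 0, 0.5], "jaw": -1}, {"translation": [-0.15, -0.03, 0.02], "rotation": [0, 0, 0.6], "jaw": -1}, {"translation": [-0.15, -0.03, 0.02], "rotation": [0, 0, 0.6], "jaw": -1}])

```text
clock: 18.32
tcp_pos: [621.0, -127.9, 126.8]
ee_rot: [[0.889, -0.457, 0.006], [-0.457, -0.889, -0.0], [0.006, -0.003, -1.0]]
force: [-0.6, 2.5, 16.3]
opening: 0.214
gripper_force: 92.8
```

```bash
python3 st.py 619.4 -127.4 125 -32.5
```

```text
tcp [ 621.  -127.9  126.8] yaw -27.2 tilt [ 0.006 -0.    -1.   ] F [-0.6  2.5 16.3] Ftool [ -1.6  -2.  -16.3] M [ 0.62  0.12 -0.05] open 0.214 18.3 q7 -1.66
[ 619. -127.  125.] -32.5 T [-0.17, 0.03, 0.18] R [-0.003, -0.006, 0.093]
```

Call:
arm_command(targets=[{"translation": [0, 0, 0], "rotation": [0, 0, 0.05], "jaw": -1}, {"translation": [0, 0, 0], "rotation": [0, 0, 0.1], "jaw": -1}, {"translation": [0, 0, 0], "rotation": [0, 0, 0.14], "jaw": -1}, {"translation": [0, 0, 0], "rotation": [0, 0, 0.14], "jaw": -1}, {"translation": [0, 0, 0], "rotation": [0, 0, 0.14], "jaw": -1}])

```text
clock: 18.73
tcp_pos: [621.0, -128.0, 126.8]
ee_rot: [[0.822, -0.57, 0.006], [-0.57, -0.822, -0.001], [0.006, -0.002, -1.0]]
force: [-0.2, 0.7, 16.9]
opening: 0.213
gripper_force: 94.1
```

```bash
python3 st.py 619.4 -127.4 125 -32.5
```

```text
tcp [ 621.  -128.   126.8] yaw -34.7 tilt [ 0.006 -0.001 -1.   ] F [-0.2  0.7 16.9] Ftool [ -0.5  -0.5 -16.9] M [0.38 0.21 1.52] open 0.213 18.7 q7 -1.78
[ 619. -127.  125.] -32.5 T [-0.17, 0.04, 0.18] R [-0.002, -0.006, -0.039]
```

The reaction moment jumps to 1.5 N m after about 82° of turning, so it's at the stop. One last look.

```bash
python3 - <<'E'
from h import *
c=vision.camera("scene"); cv2.imwrite("pics/s9.png",cv2.resize(c["pixels"][160:340,220:400],None,fx=3.3,fy=3.3,interpolation=cv2.INTER_CUBIC))
c0=cv2.imread("pics/scene0.png"); P=cloud(c); h=cv2.cvtColor(c["pixels"],cv2.COLOR_BGR2HSV).astype(int)
m=((h[...,0]<10)|(h[...,0]>170))&(h[...,1]>120)&(np.hypot(P[...,0]-500,P[...,1]+146)<40)&(P[...,2]>80); print("knob",m.sum(),P[m].mean(0))
for t in ("sample_jar","second_jar","cleaning_brush","stop_timer"): print(t,[(np.round(d["at"]).tolist(),round(d["conf"],2)) for d in pinpoint("scene",t)][:2])
E
python3 st.py
```

```text
knob 49 [ 495.03898463 -146.79874602  105.48914535]
sample_jar [([496.0, -329.0, 1.0], 0.66), ([366.0, 37.0, 1.0], 0.3)]
second_jar [([381.0, -356.0, -0.0], 0.88)]
cleaning_brush []
stop_timer [([363.0, 35.0, 1.0], 0.73)]
tcp [ 621.  -128.   126.8] yaw -34.7 tilt [ 0.006 -0.001 -1.   ] F [-1.   1.4 16.8] Ftool [ -1.6  -0.7 -16.8] M [0.35 0.22 1.51] open 0.212 19.0 q7 -1.78
```

View pics/s9.png

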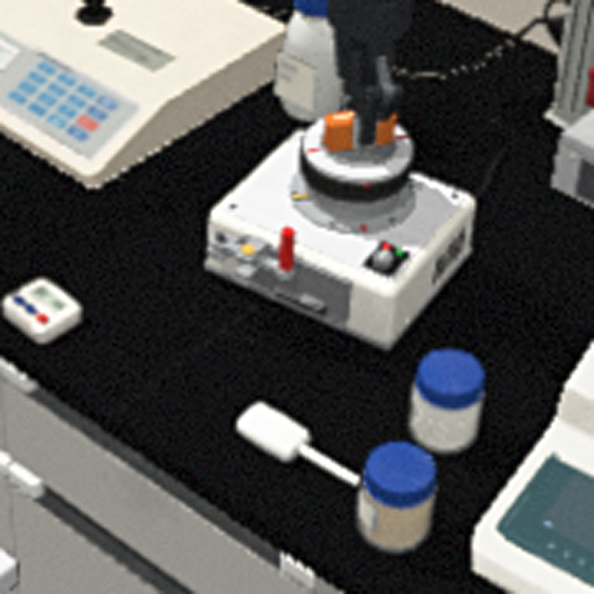

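The lid is flush on the ring with its mark at (315,150), at the green mark. The brass pointer has swung round to (300,197), the latch knob is shut at (287,250), and the jars and timer haven't moved. Handing in.

```bash
python3 -c "
from cell import env; print(env.finish_job())"
```

```text
the job is handed in; nothing more can be done
None
```

The job is handed in at about 19 s on the clock: the latch is shut, and the lid is still gripped, pressed fully home (about 17 N) and held against its clockwise stop. The jars and timer did not move; the brush was not detected in the last check, but the arm stayed well clear of it.

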